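# Match marked rods to anchor blocks by hole depth

### The job

Pull the cabinet drawer well open and fit every rod in it into a white anchor block of its own, choosing the block by hole depth: push the rod down until it bottoms, then look at its red ring, whose lower edge must come level with the block's top face; if the ring stands well above the face or sinks below it, the hole is the wrong depth for that rod, so try another block. When all the rods stand in matching blocks, shut the drawer fully. The blocks stay upright on the bench; leave the other things where they are.

Things in the scene. Friction and masses are not known exactly. Their poses are not given: they have to be found in the camera images.
- block_p_center (a point): centre (half-way up) of a white plastic cable anchor block with a grey stripe, 76 mm long (its x axis) by 60 mm wide (y) by 65 mm tall (z, up), about 0.3 kg, loose on the bench. A round blind hole of 22 mm diameter goes straight down from the centre of its top face (mouth 32.5 mm above this point, chamfered 3 mm). The hole is either 55 mm or 38 mm deep: two of the four blocks have the deep hole and two the shallow one; from outside they are alike.
- block_q_center (a point): centre (half-way up) of a white plastic cable anchor block with a grey stripe, 76 mm long (its x axis) by 60 mm wide (y) by 65 mm tall (z, up), about 0.3 kg, loose on the bench. A round blind hole of 22 mm diameter goes straight down from the centre of its top face (mouth 32.5 mm above this point, chamfered 3 mm). The hole is either 55 mm or 38 mm deep: two of the four blocks have the deep hole and two the shallow one; from outside they are alike.
- block_r_center (a point): centre (half-way up) of a white plastic cable anchor block with a grey stripe, 76 mm long (its x axis) by 60 mm wide (y) by 65 mm tall (z, up), about 0.3 kg, loose on the bench. A round blind hole of 22 mm diameter goes straight down from the centre of its top face (mouth 32.5 mm above this point, chamfered 3 mm). The hole is either 55 mm or 38 mm deep: two of the four blocks have the deep hole and two the shallow one; from outside they are alike.
- block_s_center (a point): centre (half-way up) of a white plastic cable anchor block with a grey stripe, 76 mm long (its x axis) by 60 mm wide (y) by 65 mm tall (z, up), about 0.3 kg, loose on the bench. A round blind hole of 22 mm diameter goes straight down from the centre of its top face (mouth 32.5 mm above this point, chamfered 3 mm). The hole is either 55 mm or 38 mm deep: two of the four blocks have the deep hole and two the shallow one; from outside they are alike.
- rod_a_tip (a point): lower end of a yellow-handled marked rod: straight steel rod, 18 mm diameter, 120 mm long in all with its handle, 0.12 kg. This point is on the rod's flat end; z points up along the rod to the handle. A red ring, 6 mm wide, goes round the rod; its lower edge is 55 mm from this end. Three or four of the four rods are present.
- rod_a_grip (a point): centre of the same rod's yellow handle, 26 x 26 mm square (flats across its x and y axes) and 45 mm tall, 97.5 mm above the rod's lower end, on the rod's axis.
- rod_b_tip (a point): lower end of a yellow-handled marked rod: straight steel rod, 18 mm diameter, 120 mm long in all with its handle, 0.12 kg. This point is on the rod's flat end; z points up along the rod to the handle. A red ring, 6 mm wide, goes round the rod; its lower edge is 55 mm from this end. Three or four of the four rods are present.
- rod_b_grip (a point): centre of the same rod's yellow handle, 26 x 26 mm square (flats across its x and y axes) and 45 mm tall, 97.5 mm above the rod's lower end, on the rod's axis.
- rod_c_tip (a point): lower end of a blue-handled marked rod: straight steel rod, 18 mm diameter, 120 mm long in all with its handle, 0.12 kg. This point is on the rod's flat end; z points up along the rod to the handle. A red ring, 6 mm wide, goes round the rod; its lower edge is 38 mm from this end. Three or four of the four rods are present.
- rod_c_grip (a point): centre of the same rod's blue handle, 26 x 26 mm square (flats across its x and y axes) and 45 mm tall, 97.5 mm above the rod's lower end, on the rod's axis.
- rod_d_tip (a point): lower end of a blue-handled marked rod: straight steel rod, 18 mm diameter, 120 mm long in all with its handle, 0.12 kg. This point is on the rod's flat end; z points up along the rod to the handle. A red ring, 6 mm wide, goes round the rod; its lower edge is 38 mm from this end. Three or four of the four rods are present.
- rod_d_grip (a point): centre of the same rod's blue handle, 26 x 26 mm square (flats across its x and y axes) and 45 mm tall, 97.5 mm above the rod's lower end, on the rod's axis.
- drawer (a joint): how far the drawer of the grey cabinet is pulled out, in m: 0 shut, 0.16 fully out. It slides level towards the cabinet's front (the cabinet's -x axis), moves with about 2 N, and stays where it is left.
- cabinet: grey bench cabinet 240 mm deep (x) by 260 mm wide (y) by 200 mm tall, fixed; origin under its centre; its front with the one blue drawer faces its own -x, roughly towards the robot. The rods stand upright in the drawer, in the 35 mm deep holes of a black holder: one row along the cabinet's y axis, 50 mm apart, 70 mm behind the drawer's front face, the rods' tips 30 mm and the tops of their handles 150 mm above the bench; the holder's top is 65 mm above the bench.
- drawer_handle (a point): middle of the drawer's level steel bar handle: 12 mm thick, 110 mm long along the cabinet's y axis, its centre line 45 mm in front of the drawer's front face and 162 mm above the bench; its two stays are 48 mm either side of the middle. The drawer front's top edge is 184 mm above the bench.
- gland: grey round cable gland, 48 mm diameter, 46 mm tall, standing among the blocks; a bystander.
- cleaner: bottle with a blue cap, 56 mm diameter, 130 mm tall; a bystander.
- screwdriver: yellow-handled screwdriver lying on the bench; a bystander.
- brush: brush lying on the bench; a bystander.
- snips: yellow-handled snips lying on the bench; a bystander.
- cup: open blue cup, 72 mm diameter, 80 mm tall, standing among the blocks; a bystander.
There are look-alikes about, which are no part of the job. What is shaped like the part that bears block_q_center but green is not meant. Leave any yellow look-alike of the part that bears block_r_center alone.

How it is judged:
By the outcome, as a careful person would: the job done as asked, in the order asked, and still so for the second after the job is handed in, with the robot touching nothing.
Of rod_a, rod_b, rod_c, rod_d only 3 to 4 are there at a start; the rules pass over those that are not, and their reading is None.
At some moment in a run one of block_p, block_q, block_r, block_s may be knocked a few centimetres aside while the robot is not near it.
It also fails if it takes over 210 s, if anything falls off the work surface, if the arm or the gripper's body presses on something with over 40 N, if the wrist force passes 120 N, or if a joint passes its speed limit or range.

### The arm

A 7-joint arm with a two-finger parallel gripper is mounted at the origin on the work surface. World frame = base frame: x ahead of the robot, y to its left, z up, the work surface at z = 0. Lengths are in m, angles in degrees, forces in N, time in s.
With the tool pointing down it reaches from about 0.425 to 0.875 m from the base axis. Payload 4.7 kg.
Tool frame: the origin (TCP) lies at the very end of the fingers, on their centre line; the grasp point (between the pads) lies 19 mm behind it; z points along the fingers, y is the direction in which the jaws open and shut (so a half turn about z gives the same grasp; the last joint's range is limited). The gripper opens to 87 mm and grips with 3 to 60 N. Pads are 19 mm wide; open, the fingers measure 117 mm over their backs; the gripper's body (75 mm by 190 mm) begins 51 mm behind the grasp point.
Start: joints at [66.927, 18.392, -4.016, 83.108, 1.295, 78.541, -3.26], TCP at [0.263, -0.594, 0.202] pointing down, gripper open.
Joint ranges: [-163.93, 163.93], [-17.29, 119.83], [-79.2, 71.16], [3.27, 140.29], [-89.18, 269.18], [5.43, 117.66], [-154.24, 154.24]. Speed limits (degrees/s): [147.25, 147.25, 180, 180, 180, 180, 180].

### API

Orientations are given as [roll, pitch, yaw] about the fixed x, y, z axes, in that order (R = Rz(yaw) Ry(pitch) Rx(roll)).
In Python, from cell import * gives the robot as it stands.
- The arm moves only by the tool drive_tool, never from a script. Its argument "moves" is text: rows parted by semicolons, each of 5 numbers parted by spaces: the shift along the tool's x, y, z in m, then the turn about the tool's z in degrees, then the gripper's target within -1 to 1 (fully open at 1, half-way at 0, shut at -1). In form: x y z yaw fingers; .... A call has exactly 8 rows; each row is the pose to reach, as a shift and turn from the pose commanded when the call began, along the tool's axes at that moment; what a row does not reach only later rows make up. A row lasts 1/10 s, in which the tool goes at most 50 mm and 8.59 degrees, less where a joint would pass 70% of its speed; a pose out of reach is approached as far as the arm can. A call with a gripper value outside its range is refused whole. The fingers move at their own pace and stop on an object; "grip_force" is the grip in N (left out, the last holds). Time passes only in rows, so rows that repeat a pose let the fingers close, or fill a call up. It gives the time, the measured TCP pose, the force and the opening at its end, in the units of the state.
- get_obs(): the state, without advancing time (a new reading comes with each control period).
- read_camera(name): name is "scene" or "top" or "wrist"; returns (picture, depth): 480x640x3 uint8, red, green, blue; 480x640 float32, m along the optical axis (not along the pixel's ray), 0 where there is no reading.
- calibration(name): a dict with "intrinsics" (3x3 intrinsics, pixels), "cam_to_world" (4x4, takes a point from camera to world coordinates); the wrist camera has in their place "T_tool_cam" (4x4, takes a point from camera to tool coordinates, whose origin is the TCP and whose axes are the flange's). Camera axes: x right, y up, looking along -z (the intrinsics and any distortion apply to the point x, -y, -z); pixel columns grow to the right and rows downward; lengths in m; the calibration is good to about 2 mm. A picture is of the moment at which its call begins: read the wrist's pose just before it. calibration takes no time and is no camera call.
- sign_off(): hands the job in, once; it reports no verdict.
Trained networks look in the newest picture that a camera, given by its name, has taken for a name from the list of things; names that differ only in an ending like _2 or _b are one class to them, and where a whole thing is asked for, a point or a joint stands for the part that bears it (a point fixed in the world has none). Each returns a list of dicts, best first, with "conf" (0 to 1); they miss things now and then, are a little off and sometimes report something else, mostly with a low value. They report only what shows in the picture. A call takes as long as a camera call. They do not tell look-alikes from the thing itself.
- search_frame(camera, name): "uv" ([column, row] in pixels, amid what is visible of it).
- pinpoint(camera, name): "uv" ([column, row] in pixels: a listed point, or the origin of a listed thing).
The state is a dict: "time_s": time; "qpos": joint angles; "joint_velocities": joint speeds; "effort": joint torques, N m; "tool_pos": TCP position; "tool_rot": TCP orientation; "force": force on the tool from outside, world axes, zero at the start; "wrist_torque": the same for the moment, N m; "grip_width": finger opening in m.
Only numpy, scipy, OpenCV 4.12 (cv2) and the standard library are available. Lean on these libraries where they do the work, as an engineer would, in place of code of your own. Each camera call takes 0.05 s, during which the arm holds its last target. There are 200 camera calls.

## Working session

There is one attempt and no reset: what is moved stays moved. The work goes in short steps, Python scripts to look and compute and a tool call to move; the robot and the scene stay as the last step left them, time stands still between calls to the robot, and variables do not carry over. Pictures are saved under pics/ and viewed, about 12 in all and at most 16, crops included, and the job is handed in when it is done.

Besides the shell and the picture viewer there is one more tool, called after ">>>" as name(argument=value, ...) on one line, values as JSON. drive_tool: Moves the arm, as the interface text tells. Its arguments: {"type":"object","properties":{"moves":{"type":"string"},"grip_force":{"type":"number"}},"required":["moves"]}

```bash
ls; mkdir -p pics
cat > h.py <<'E'
from cell import *
import numpy as np, cv2
from scipy.spatial.transform import Rotation as R
def Tool(o=None):
    o=o or get_obs(); T=np.eye(4); T[:3,:3]=R.from_euler('xyz',o['tool_rot'],degrees=True).as_matrix(); T[:3,3]=o['tool_pos']; return T
def shot(n,save=None):
    T=Tool(); p,d=read_camera(n); c=calibration(n); K=np.array(c['intrinsics'])
    M=np.array(c['cam_to_world']) if 'cam_to_world' in c else T@np.array(c['T_tool_cam'])
    if save: cv2.imwrite('pics/'+save,p[:,:,::-1])
    return p,d,K,M
def w(uv,d,K,M,r=2,z=None):
    u,v=uv; ray=np.array([(u-K[0,2])/K[0,0],-(v-K[1,2])/K[1,1],-1.])
    if z is not None:
        D=M[:3,:3]@ray; s=(z-M[2,3])/D[2]; return M[:3,3]+s*D
    a=d[int(v)-r:int(v)+r+1,int(u)-r:int(u)+r+1]; a=a[a>0]
    s=np.median(a) if a.size else np.nan
    return (M@np.append(ray*s,1))[:3]
def px(P,K,M):
    c=np.linalg.inv(M)@np.append(P,1); return np.array([K[0,0]*c[0]/-c[2]+K[0,2],K[1,1]*-c[1]/-c[2]+K[1,2]])
def cloud(d,K,M):
    v,u=np.mgrid[:480,:640]; X=np.stack([(u-K[0,2])/K[0,0]*d,-(v-K[1,2])/K[1,1]*d,-d],-1)
    return X@M[:3,:3].T+M[:3,3]
E
python3 - <<'E'
from h import *
print(get_obs()); print({n:calibration(n) for n in("scene","top","wrist")})
np.set_printoptions(precision=3,suppress=True)
for n in("scene","top"):
    p,d,K,M=shot(n,n+'0.png')
    for t in("block_p_center","drawer_handle","cabinet","gland","cup","cleaner"):
        for q in pinpoint(n,t): print(n,t,q,w(q['uv'],d,K,M) if 0<q['uv'][0]<638 else '')
E
```

```text
pics
{'time_s': 0.0, 'qpos': array([66.92742348, 18.43849889, -4.01624226, 83.17693117,  1.29697577,
       78.53916363, -3.25883961]), 'joint_velocities': array([-0.0375568 ,  0.01584811, -0.08505973, -0.05604145,  0.02035633,
       -0.02060599,  0.06446124]), 'effort': array([ 4.57984570e-04, -4.91288924e+01, -4.03176695e-01, -3.12527132e+01,
       -6.37075701e-02,  4.36913827e-02,  1.61821740e-04]), 'tool_pos': array([ 0.26284307, -0.59383036,  0.20075022]), 'tool_rot': array([-1.79890764e+02,  7.49056567e-03,  2.38846075e+01]), 'force': array([0.84885342, 0.05102835, 0.91068089]), 'wrist_torque': array([ 0.02852896,  0.0206124 , -0.04356332]), 'grip_width': 0.08704907128905107}
{'scene': {'intrinsics': array([[517.42822681,   0.        , 319.89042104],
       [  0.        , 517.42822681, 235.90284742],
       [  0.        ,   0.        ,   1.        ]]), 'cam_to_world': array([[-0.09074556,  0.94230446, -0.32222282,  0.14196473],
       [-0.99586094, -0.08752705,  0.02449494,  0.03713551],
       [-0.00512153,  0.32311192,  0.9463469 ,  1.15193206],
       [ 0.        ,  0.    
[... 1260 characters left out ...]
[406.2, 209.5], 'conf': 0.95} [ 0.576 -0.201  0.015]
scene cup {'uv': [422.4, 252.8], 'conf': 0.97} [ 0.469 -0.225  0.005]
scene cleaner {'uv': [301.7, 166.8], 'conf': 0.6} [0.697 0.036 0.04 ]
top block_p_center {'uv': [354.8, 263.8], 'conf': 0.91} [ 0.428 -0.065  0.01 ]
top drawer_handle {'uv': [185.5, 216.2], 'conf': 0.65} [0.522 0.332 0.167]
top drawer_handle {'uv': [406.9, 200.6], 'conf': 0.16} [ 0.585 -0.2    0.045]
top cabinet {'uv': [199.7, 169.5], 'conf': 0.84} [0.624 0.294 0.2  ]
top gland {'uv': [407.1, 201.5], 'conf': 0.61} [ 0.582 -0.201  0.045]
top cup {'uv': [416.0, 250.2], 'conf': 0.86} [ 0.462 -0.225  0.006]
top cleaner {'uv': [308.2, 154.4], 'conf': 0.66} [0.699 0.051 0.085]
```

View pics/top0.png

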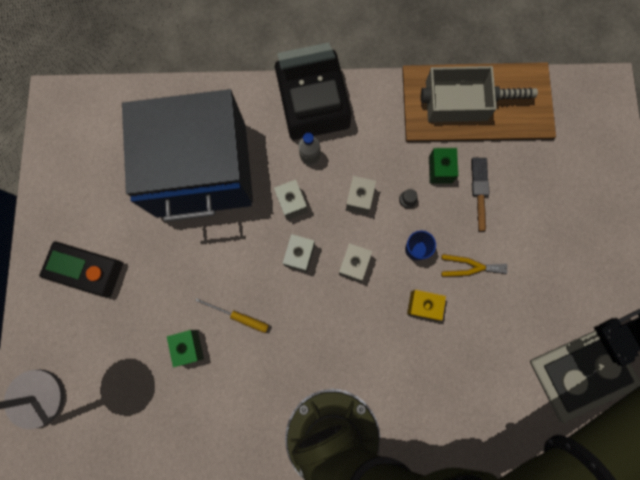

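View pics/scene0.png

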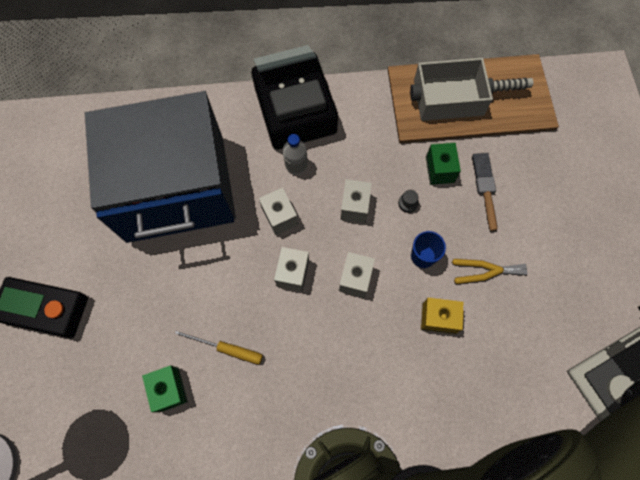

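The top picture shows the four white blocks at (291,198), (362,194), (299,252) and (356,262). The look-alikes are green at (183,348) and (444,165) and yellow at (428,305), all excluded by colour. The drawer handle is at (188,213).

```bash
cat >> h.py <<'E'
def blocks(p,d,K,M,zt=.065,amin=150):
    X=cloud(d,K,M); m=((d>0)&(abs(X[...,2]-zt)<.012)&(p.min(-1)>110)&(p.max(-1).astype(int)-p.min(-1)<50)).astype(np.uint8)
    m=cv2.morphologyEx(m,cv2.MORPH_OPEN,np.ones((3,3)))
    n,l,s,c=cv2.connectedComponentsWithStats(m); out=[]
    for i in range(1,n):
        if s[i,4]<amin: continue
        q=X[l==i]; (cx,cy),(a,b),an=cv2.minAreaRect((q[:,:2]*1000).astype(np.float32))
        if a<b: a,b,an=b,a,an+90
        out.append((cx/1000,cy/1000,np.median(q[:,2]),a,b,(an+90)%180-90,c[i]))
    return out
E
python3 - <<'E'
from h import *
np.set_printoptions(precision=3,suppress=True)
for n in("scene","top"):
    p,d,K,M=shot(n)
    for b in blocks(p,d,K,M): print(n,np.round(b[:6],3),b[6])
    X=cloud(d,K,M); m=(d>0)&(abs(X[...,2]-.2)<.008)&(X[...,1]>.1)&(X[...,0]<.8)
    print(cv2.minAreaRect((X[m][:,:2]*1000).astype(np.float32)),np.median(X[m][:,2]))
    m=(d>0)&(abs(X[...,2]-.166)<.01)&(X[...,1]>.15)&(X[...,0]<.57)&(p.min(-1)>90)
    q=X[m]; print(len(q), cv2.minAreaRect((q[:,:2]*1000).astype(np.float32)), q[:,:2].mean(0),np.median(q[:,2]))
    print(d[m.any(1)].shape, p[210:222,180:195].mean((0,1)))
E
```

```text
scene [  0.602  -0.081   0.066  78.261  59.866 -14.057] [355.691 195.586]
scene [ 0.593  0.1    0.066 79.107 60.216 20.682] [276.9   206.288]
scene [  0.451   0.079   0.066  77.092  60.607 -16.61 ] [290.738 265.501]
scene [  0.425  -0.063   0.066  76.778  59.93  -20.177] [356.429 271.12 ]
((694.1796875, 345.6837158203125), (229.0626983642578, 261.7008361816406), 6.338660717010498) 0.2003443100397876
324 ((539.8895263671875, 328.496337890625), (48.44040298461914, 115.52058410644531), 5.889839172363281) [0.53  0.327] 0.167637768965758
(30, 640) [41.872 44.678 51.133]
top [  0.604  -0.082   0.066  74.11   59.896 -15.08 ] [360.881 191.804]
top [ 0.595  0.1    0.066 76.381 59.696 19.513] [289.497 196.756]
top [  0.453   0.079   0.066  75.004  58.849 -16.136] [297.889 251.653]
top [  0.427  -0.063   0.066  74.362  59.267 -20.522] [355.38  261.126]
((694.8925170898438, 345.4150390625), (227.7683563232422, 262.3349914550781), 6.3599419593811035) 0.20060060166759763
124 ((541.2362670898438, 328.4840087890625), (39.17849349975586, 109.14329528808594), 5.611239433288574) [0.531 0.327] 0.16820449932695103
(21, 640) [56.411 54.944 55.072]
```

```bash
cat >> h.py <<'E'
def rel(*targets):
    T=Tool(); o=get_obs()
    print('t',round(o['time_s'],2),'tcp',np.round(o['tool_pos'],4),'rot',np.round(o['tool_rot'],1),'F',np.round(o['force'],1),'g',round(o['grip_width'],4),'q',np.round(o['qpos']))
    for t in targets:
        s=T[:3,:3].T@(np.array(t[:3])-T[:3,3]); y=(-(t[3]-o['tool_rot'][2])+180)%360-180
        print(t,'->',np.round(s,4),'turn',round(y,1))
E
python3 - <<'E'
from h import *
rel((.58,-.15,.32,60),(.522,.3275,.25,96.3))
E
```

```text
t 0.8 tcp [ 0.2631 -0.5944  0.2019] rot [180.    0.   23.9] F [ 0.1 -0.1  0.2] g 0.0873 q [67. 18. -4. 83.  1. 79. -3.]
(0.58, -0.15, 0.32, 60) -> [ 0.4696 -0.2781 -0.1181] turn -36.1
(0.522, 0.3275, 0.25, 96.3) -> [ 0.6099 -0.7382 -0.0482] turn -72.4
```

>>> drive_tool(moves="0.04 -0.02 -0.03 -4 -0.1; 0.08 -0.04 -0.06 -8 -0.1; 0.47 -0.278 -0.118 -36 -0.1; 0.47 -0.278 -0.118 -36 -0.1; 0.47 -0.278 -0.118 -36 -0.1; 0.47 -0.278 -0.118 -36 -0.1; 0.47 -0.278 -0.118 -36 -0.1; 0.47 -0.278 -0.118 -36 -0.1")

```text
time_s: 1.6
tool_pos: [0.4865, -0.2845, 0.2982]
tool_rot: [179.9, 0.0, 59.9]
force: [0.4, -0.4, 0.4]
grip_width: 0.0402
```

Run:
```python
from h import *
rel((.49,.25,.3,96.3),(.522,.3275,.25,96.3))
```

```text
t 1.6 tcp [ 0.4865 -0.2845  0.2982] rot [179.9   0.   59.9] F [ 0.4 -0.4  0.4] g 0.0402 q [ 47.   7. -22.  86.   3.  87.  -5.]
(0.49, 0.25, 0.3, 96.3) -> [ 0.464  -0.2652 -0.0022] turn -36.4
(0.522, 0.3275, 0.25, 96.3) -> [ 0.5471 -0.2765  0.0477] turn -36.4
```

>>> drive_tool(moves="0.464 -0.265 0 -36 -0.1; 0.464 -0.265 0 -36 -0.1; 0.464 -0.265 0 -36 -0.1; 0.464 -0.265 0 -36 -0.1; 0.464 -0.265 0 -36 -0.1; 0.464 -0.265 0 -36 -0.1; 0.464 -0.265 0 -36 -0.1; 0.464 -0.265 0 -36 -0.1")

```text
time_s: 2.4
tool_pos: [0.488, 0.1157, 0.2979]
tool_rot: [179.9, 0.1, 95.9]
force: [0.4, -0.8, -0.2]
grip_width: 0.0389
```

Run:
```python
from h import *
rel((.522,.3275,.26,96.3))
```

```text
t 2.4 tcp [0.488  0.1157 0.2979] rot [1.799e+02 1.000e-01 9.590e+01] F [ 0.4 -0.8 -0.2] g 0.0389 q [ 28.  -0. -44.  93.  -0.  87. -10.]
(0.522, 0.3275, 0.26, 96.3) -> [0.2072 0.0554 0.0378] turn -0.4
```

>>> drive_tool(moves="0.207 0.055 0 -0.4 -0.1; 0.207 0.055 0 -0.4 -0.1; 0.207 0.055 0 -0.4 -0.1; 0.207 0.055 0 -0.4 -0.1; 0.207 0.055 0 -0.4 -0.1; 0.207 0.055 0.035 -0.4 -0.1; 0.207 0.055 0.035 -0.4 -0.1; 0.207 0.055 0.035 -0.4 -0.1")

```text
time_s: 3.2
tool_pos: [0.5219, 0.3244, 0.2624]
tool_rot: [-179.9, 0.1, 96.2]
force: [-0.5, 0.2, 0.2]
grip_width: 0.0389
```

Run:
```python
from h import *
np.set_printoptions(precision=3,suppress=True)
rel((.522,.3275,.26,96.3))
p,d,K,M=shot('wrist','w1.png')
for q in pinpoint('wrist','drawer_handle'): print(q,w(q['uv'],d,K,M,z=.162))
X=cloud(d,K,M); m=(d>0)&(abs(X[...,2]-.166)<.008)&(X[...,0]<.58)&(X[...,1]>.2)&(X[...,1]<.45)
q=X[m]; print(len(q),cv2.minAreaRect((q[:,:2]*1000).astype(np.float32)),np.median(q[:,2]))
```

```text
t 3.2 tcp [0.522 0.324 0.262] rot [-179.9    0.1   96.2] F [-0.5  0.2  0.2] g 0.0389 q [  6.  20. -52.  82.  16.  86. -39.]
(0.522, 0.3275, 0.26, 96.3) -> [0.003 0.    0.002] turn -0.1
{'uv': [322.1, 228.0], 'conf': 0.62} [0.525 0.328 0.162]
4588 ((542.8031616210938, 358.1260986328125), (61.363094329833984, 183.61077880859375), 0.12037447839975357) 0.16692152774390911
```

View pics/w1.png

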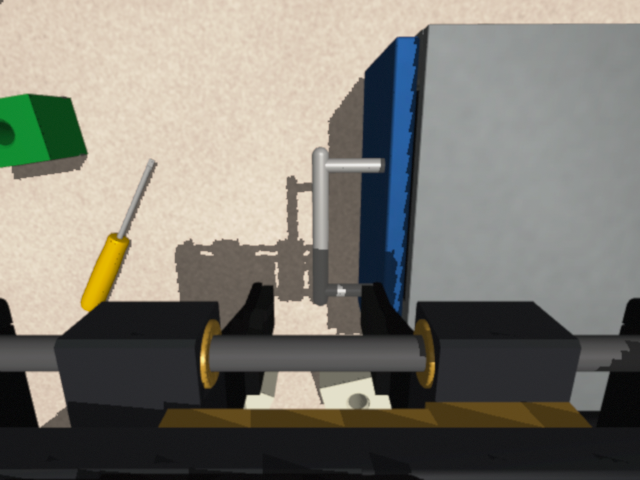

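The wrist view shows the bar handle in column 320, rows 150–300, centred between the jaws (columns 250–390). I'll descend and grip it.

>>> drive_tool(moves="0.003 -0.002 0.04 0 -0.1; 0.003 -0.002 0.08 0 -0.1; 0.003 -0.002 0.118 0 -0.1; 0.003 -0.002 0.118 0 -0.1; 0.003 -0.002 0.118 0 -0.1; 0.003 -0.002 0.118 0 -1; 0.003 -0.002 0.118 0 -1; 0.003 -0.002 0.118 0 -1", grip_force=25)

```text
time_s: 4.1
tool_pos: [0.5204, 0.3288, 0.1463]
tool_rot: [179.8, -0.1, 96.3]
force: [0.0, 0.2, -0.3]
grip_width: 0.0226
```

Run:
```python
from h import *
o=get_obs();x,y,z=o['tool_pos'];c,s=np.cos(np.radians(6.3)),np.sin(np.radians(6.3))
rel(*[(x-k*c,y-k*s,z,96.2) for k in (.02,.05,.1,.15,.162)])
```

```text
t 4.1 tcp [0.5204 0.3288 0.1463] rot [ 1.798e+02 -1.000e-01  9.630e+01] F [ 0.   0.2 -0.3] g 0.0226 q [  5.  23. -51.  91.  19.  74. -42.]
(np.float64(0.5005062315224199), np.float64(0.3265912018045198), np.float64(0.1463441316513212), 96.2) -> [-0.     -0.02   -0.0001] turn 0.1
(np.float64(0.47068740285876454), np.float64(0.3232991724717884), np.float64(0.1463441316513212), 96.2) -> [-0.     -0.05   -0.0001] turn 0.1
(np.float64(0.42098935508600555), np.float64(0.31781245691723614), np.float64(0.1463441316513212), 96.2) -> [-0.0001 -0.1    -0.0003] turn 0.1
(np.float64(0.37129130731324655), np.float64(0.3123257413626839), np.float64(0.1463441316513212), 96.2) -> [-1.0e-04 -1.5e-01 -4.0e-04] turn 0.1
(np.float64(0.35936377584778445), np.float64(0.31100892962959137), np.float64(0.1463441316513212), 96.2) -> [-1.00e-04 -1.62e-01 -4.00e-04] turn 0.1
```

>>> drive_tool(moves="0 0 0 0 -1; 0 0 0 0 -1; 0 0 0 0 -1; 0 -0.015 0 0 -1; 0 -0.035 0 0 -1; 0 -0.055 0 0 -1; 0 -0.075 0 0 -1; 0 -0.095 0 0 -1")

```text
time_s: 4.9
tool_pos: [0.4276, 0.3182, 0.1474]
tool_rot: [179.6, -0.0, 96.2]
force: [2.3, -2.4, 15.6]
grip_width: 0.0006
```

>>> drive_tool(moves="0 -0.02 0 0 -1; 0 -0.04 0 0 -1; 0 -0.055 0 0 -1; 0 -0.062 0 0 -1; 0 -0.062 0 0 -1; 0 -0.062 0 0 -0.1; 0 -0.062 0 0 -0.1; 0 -0.062 0 0 -0.1")

```text
time_s: 5.7
tool_pos: [0.3652, 0.3113, 0.1472]
tool_rot: [179.8, 0.1, 96.3]
force: [-1.5, -3.8, 16.3]
grip_width: 0.0174
```

Run:
```python
from h import *
rel()
```

```text
t 5.7 tcp [0.3652 0.3113 0.1472] rot [1.798e+02 1.000e-01 9.630e+01] F [-1.5 -3.8 16.3] g 0.0174 q [ 13.   2. -57. 109.   2.  69. -39.]
```

Run:
```python
from h import *
np.set_printoptions(precision=3,suppress=True)
rel()
p,d,K,M=shot('wrist','w2.png')
p2,d,K,M=shot('scene'); cv2.imwrite('pics/s2.png',np.hstack([p[:,:,::-1][:, 100:500],cv2.resize(p2[60:300,40:240,::-1],(400,480))]))
```

```text
t 5.7 tcp [0.365 0.311 0.147] rot [179.8   0.1  96.3] F [-1.5 -3.8 16.3] g 0.0174 q [ 13.   2. -57. 109.   2.  69. -39.]
```

View pics/s2.png

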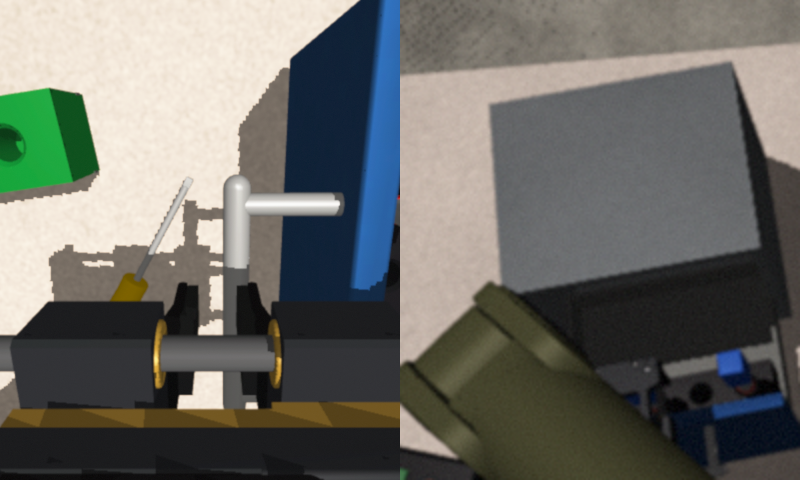

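The drawer is open: the blue front and handle have moved out, and the bar lies between the fingers at column 235. I'll open the gripper and lift clear.

>>> drive_tool(moves="0 0 0 0 -0.1; 0 0 0 0 -0.1; 0 0 0 0 -0.1; 0 0 -0.03 0 -0.1; 0 0 -0.07 0 -0.1; 0 0 -0.12 0 -0.1; 0 0 -0.17 0 -0.1; 0 0 -0.2 0 -0.1")

```text
time_s: 6.6
tool_pos: [0.3636, 0.3118, 0.3483]
tool_rot: [179.8, -0.0, 96.3]
force: [0.6, 1.3, 0.2]
grip_width: 0.0391
```

Run:
```python
from h import *
np.set_printoptions(precision=3,suppress=True)
rel((.46,.22,.35,186.3),(.46,.32,.35,186.3),(.44,.15,.4,120))
```

```text
t 6.6 tcp [0.364 0.312 0.348] rot [179.8  -0.   96.3] F [0.6 1.3 0.2] g 0.0391 q [ 16.  -5. -55.  90.  -4.  92. -33.]
(0.46, 0.22, 0.35, 186.3) -> [-0.102  0.086 -0.001] turn -90.0
(0.46, 0.32, 0.35, 186.3) -> [-0.002  0.097 -0.001] turn -90.0
(0.44, 0.15, 0.4, 120) -> [-0.169  0.058 -0.052] turn -23.7
```

>>> drive_tool(moves="-0.002 0.085 0 -90 -0.1; -0.002 0.085 0 -90 -0.1; -0.002 0.085 0 -90 -0.1; -0.002 0.085 0 -90 -0.1; -0.002 0.085 0 -90 -0.1; -0.002 0.085 0 -90 -0.1; -0.002 0.085 0 -90 -0.1; -0.002 0.085 0 -90 -0.1")

```text
time_s: 7.4
tool_pos: [0.4478, 0.3183, 0.3444]
tool_rot: [-180.0, -0.0, 165.4]
force: [-0.3, -0.3, -0.4]
grip_width: 0.0391
```

>>> drive_tool(moves="0 0 0 -8 -0.1; 0 0 0 -16 -0.1; 0 0 0 -21.3 -0.1; 0 0 0 -21.3 -0.1; 0 0 0 -21.3 -0.1; 0 0 0 -21.3 -0.1; 0 0 0 -21.3 -0.1; 0 0 0 -21.3 -0.1")

```text
time_s: 8.2
tool_pos: [0.4482, 0.3183, 0.3445]
tool_rot: [-180.0, 0.0, -173.7]
force: [0.6, 0.6, -0.8]
grip_width: 0.039
```

Run:
```python
from h import *
np.set_printoptions(precision=3,suppress=True)
rel()
p,d,K,M=shot('wrist','w3.png')
for t in('rod_a_grip','rod_c_grip'):
    for q in pinpoint('wrist',t): print(t,q,w(q['uv'],d,K,M,z=.1275))
X=cloud(d,K,M); hsv=cv2.cvtColor(p,cv2.COLOR_RGB2HSV)
m=((d>0)&(abs(X[...,2]-.15)<.006)&(hsv[...,1]>120)&(X[...,0]<.6)).astype(np.uint8)
n,l,s,c=cv2.connectedComponentsWithStats(m)
for i in range(1,n):
    if s[i,4]>80:
        q=X[l==i]; print(c[i],s[i,4],cv2.minAreaRect((q[:,:2]*1000).astype(np.float32)),np.median(q[:,2]),np.median(hsv[l==i],0))
```

```text
t 8.2 tcp [0.448 0.318 0.344] rot [-180.     0.  -173.7] F [ 0.6  0.6 -0.8] g 0.039 q [ 20.  13. -69.  82.  12.  93.  49.]
rod_a_grip {'uv': [7.7, 267.1], 'conf': 0.41} [ 0.557 -0.007  0.128]
rod_c_grip {'uv': [339.6, 249.3], 'conf': 0.69} [0.497 0.347 0.128]
rod_c_grip {'uv': [4.7, 133.4], 'conf': 0.19} [0.414 0.006 0.128]
[223.907 186.486] 140 ((438.57403564453125, 227.26187133789062), (0.6649311780929565, 65.95497131347656), 6.3357672691345215) 0.15163841748355755 [107. 182.  60.]
[316.48  186.408] 179 ((428.718017578125, 314.9418029785156), (0.5833077430725098, 87.20526885986328), 6.395617485046387) 0.1503127199651364 [107. 182.  59.]
[408.672 186.176] 131 ((418.82196044921875, 402.5906982421875), (0.5748076438903809, 64.85083770751953), 6.490262985229492) 0.15029738416230426 [107. 182.  59.]
[243.43  252.931] 639 ((505.05645751953125, 248.56849670410156), (26.203325271606445, 26.160932540893555), 5.963952541351318) 0.1497884124576584 [108. 210. 222.]
[341.2   252.698] 619 ((494.29705810546875, 347.6518249511719), (26.55352783203125, 25.68883514404297), 3.140965461730957) 0.14965999454221618 [108. 191. 232.]
[390.201 252.684] 636 ((488.651611328125, 397.4451904296875), (26.50039291381836, 26.08557891845703), 3.6020114421844482) 0.14964319180953378 [ 28. 255. 253.]
```

View pics/w3.png

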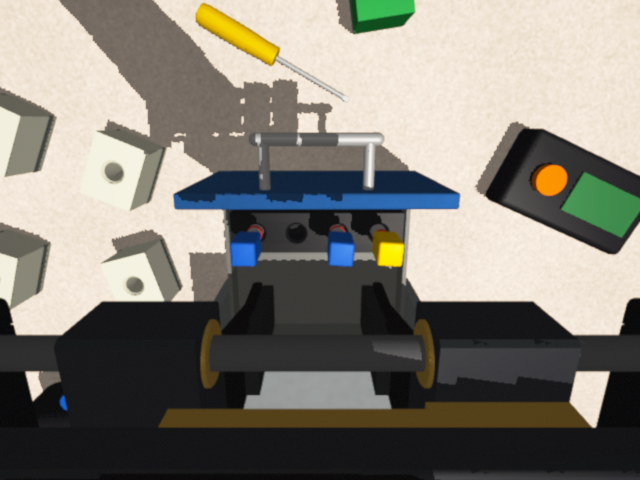

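Three rods are present: blue at px (244,253), blue at (341,253) and yellow at (390,253). I'll check the drawer wall heights beside the end rods.

Run:
```python
from h import *
np.set_printoptions(precision=3,suppress=True,linewidth=200)
p,d,K,M=shot('wrist'); X=cloud(d,K,M)
for v in (215,240,262,275):
    for u in list(range(222,236,2))+list(range(396,420,2)): print(v,u,X[v,u],p[v,u])
p,d,K,M=shot('top'); 
cx,sx=np.cos(np.radians(6.3)),np.sin(np.radians(6.3))
rel((.4887,.3974,.2,186.3),(.4887,.3974,.12,186.3))
```

```text
215 222 [ 0.506  0.193 -0.   ] [243 232 218]
215 224 [0.492 0.207 0.054] [148 145 134]
215 226 [0.491 0.21  0.054] [66 67 62]
215 228 [0.492 0.212 0.051] [45 46 43]
215 230 [0.488 0.217 0.064] [19 19 19]
215 232 [0.488 0.219 0.065] [15 16 16]
215 234 [0.488 0.222 0.065] [16 16 17]
215 396 [0.466 0.415 0.064] [96 94 90]
215 398 [0.466 0.418 0.065] [97 94 92]
215 400 [0.465 0.42  0.065] [99 96 93]
215 402 [0.465 0.423 0.064] [98 95 93]
215 404 [0.465 0.425 0.065] [74 73 70]
215 406 [0.467 0.43  0.052] [128 127 118]
215 408 [0.467 0.432 0.054] [171 170 159]
215 410 [0.466 0.435 0.054] [219 207 190]
215 412 [ 0.477  0.452 -0.   ] [239 228 212]
215 414 [ 0.477  0.455 -0.   ] [240 228 213]
215 416 [ 0.477  0.458 -0.001] [241 229 215]
215 418 [ 0.476  0.46  -0.   ] [241 230 216]
240 222 [ 0.542  0.194 -0.001] [246 235 222]
240 224 [0.541 0.197 0.001] [226 213 194]
240 226 [0.524 0.211 0.054] [140 138 130]
240 228 [0.524 0.214 0.053] [127 126 119]
240 230 [0.525 0.215 0.05 ] [62 63 59]
240 232 [0.495 0.235 0.14 ] [29 41 67]
240 234 [0.494 0.238 0.143] [16 41 85]
240 396 [0.476 0.402 0.142] [
[... 1633 characters left out ...]
41 0.027] [47 46 44]
275 400 [0.551 0.44  0.04 ] [47 47 44]
275 402 [0.546 0.439 0.052] [120 119 111]
275 404 [0.545 0.441 0.054] [163 161 151]
275 406 [0.545 0.444 0.054] [225 214 196]
275 408 [ 0.565  0.462 -0.001] [246 236 222]
275 410 [ 0.565  0.465 -0.001] [246 236 223]
275 412 [ 0.564  0.468 -0.   ] [246 237 223]
275 414 [0.564 0.47  0.001] [243 232 219]
275 416 [0.563 0.473 0.001] [243 232 219]
275 418 [0.563 0.476 0.001] [244 233 220]
t 8.45 tcp [0.448 0.318 0.344] rot [-180.    -0.  -173.7] F [ 1.1 -0.7 -0.2] g 0.0395 q [ 20.  13. -69.  82.  12.  93.  49.]
(0.4887, 0.3974, 0.2, 186.3) -> [-0.049  0.074  0.144] turn 0.0
(0.4887, 0.3974, 0.12, 186.3) -> [-0.049  0.074  0.225] turn 0.0
```

>>> drive_tool(moves="-0.049 0.074 0.02 0 -0.2; -0.049 0.074 0.02 0 -0.2; -0.049 0.074 0.06 0 -0.2; -0.049 0.074 0.1 0 -0.2; -0.049 0.074 0.13 0 -0.2; -0.049 0.074 0.144 0 -0.2; -0.049 0.074 0.144 0 -0.2; -0.049 0.074 0.144 0 -0.2")

```text
time_s: 9.25
tool_pos: [0.4893, 0.3977, 0.2019]
tool_rot: [179.9, 0.1, -173.7]
force: [0.6, -0.2, 0.9]
grip_width: 0.0349
```

Run:
```python
from h import *
rel((.4887,.3974,.119,186.3))
```

```text
t 9.25 tcp [0.4893 0.3977 0.2019] rot [ 1.799e+02  1.000e-01 -1.737e+02] F [ 0.6 -0.2  0.9] g 0.0349 q [  5.  28. -64.  85.  25.  83.  37.]
(0.4887, 0.3974, 0.119, 186.3) -> [ 0.0007 -0.0003  0.0829] turn 0.0
```

>>> drive_tool(moves="0 0 0.03 0 -0.2; 0 0 0.06 0 -0.2; 0 0 0.083 0 -0.2; 0 0 0.083 0 -0.2; 0 0 0.083 0 -1; 0 0 0.083 0 -1; 0 0 0.083 0 -1; 0 0 0.083 0 -1", grip_force=25)

```text
time_s: 10.05
tool_pos: [0.4898, 0.3986, 0.12]
tool_rot: [179.9, 0.2, -173.7]
force: [0.4, -0.6, 5.8]
grip_width: 0.0257
```

>>> drive_tool(moves="0 0 0 0 -1; 0 0 -0.02 0 -1; 0 0 -0.05 0 -1; 0 0 -0.09 0 -1; 0 0 -0.13 0 -1; 0 0 -0.17 0 -1; 0 0 -0.19 0 -1; 0 0 -0.19 0 -1")

```text
time_s: 10.85
tool_pos: [0.4892, 0.3989, 0.3114]
tool_rot: [179.8, 0.3, -173.7]
force: [-0.7, 0.3, -0.8]
grip_width: 0.0259
```

Run:
```python
from h import *
np.set_printoptions(precision=3,suppress=True)
for n in ('top',):
    p,d,K,M=shot(n,'t4.png')
    for b in blocks(p,d,K,M): print(n,np.round(b[:6],3),b[6])
p,d,K,M=shot('wrist','w4.png')
rel((.453,.079,.305,150),(.595,.1,.305,150))
```

```text
top [  0.603  -0.082   0.066  76.726  59.819 -14.034] [361.061 192.531]
top [ 0.594  0.099  0.066 76.229 59.851 20.383] [289.715 197.229]
top [  0.452   0.078   0.066  76.109  60.36  -16.778] [298.086 251.938]
top [  0.426  -0.063   0.066  76.197  59.954 -19.765] [355.44  261.595]
t 10.95 tcp [0.488 0.397 0.307] rot [-180.     0.  -173.6] F [-0.6  0.7 -1.3] g 0.0258 q [  4.  26. -65.  75.  23.  93.  39.]
(0.453, 0.079, 0.305, 150) -> [ 0.07  -0.312  0.002] turn 36.4
(0.595, 0.1, 0.305, 150) -> [-0.073 -0.307  0.002] turn 36.4
```

View pics/w4.png

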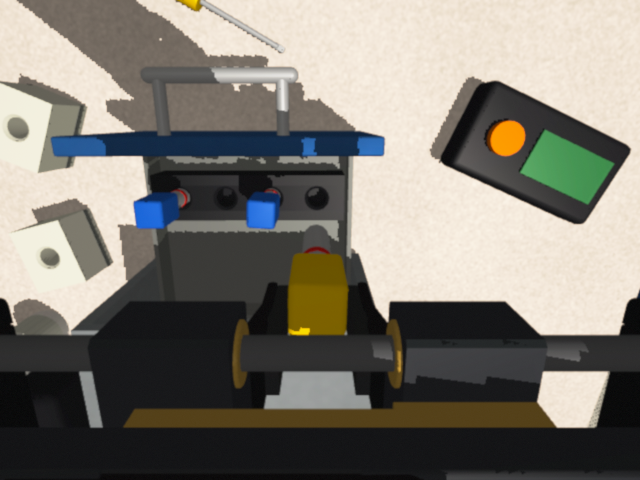

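The yellow rod is held, with its ring at (316,252) in the wrist view. I'll move over the near-left block, top px (298,252).

>>> drive_tool(moves="0.07 -0.312 0 36.4 -1; 0.07 -0.312 0 36.4 -1; 0.07 -0.312 0 36.4 -1; 0.07 -0.312 0 36.4 -1; 0.07 -0.312 0 36.4 -1; 0.07 -0.312 0 36.4 -1; 0.07 -0.312 0 36.4 -1; 0.07 -0.312 0 36.4 -1")

```text
time_s: 11.75
tool_pos: [0.4526, 0.0741, 0.3057]
tool_rot: [-179.8, -0.1, 149.4]
force: [-0.4, 0.3, -1.7]
grip_width: 0.0259
```

Run:
```python
from h import *
np.set_printoptions(precision=3,suppress=True)
for n in ('top','scene'):
    p,d,K,M=shot(n)
    for b in blocks(p,d,K,M): print(n,np.round(b[:6],3),b[6])
p,d,K,M=shot('wrist','w5.png')
for b in blocks(p,d,K,M): print('w',np.round(b[:6],3),b[6])
rel((.452,.078,.175,150),(.452,.078,.155,150))
```

```text
top [  0.603  -0.082   0.066  76.865  59.828 -13.799] [361.044 192.263]
top [ 0.437 -0.068  0.066 59.358 50.772 70.336] [357.948 255.85 ]
scene [  0.602  -0.081   0.066  79.845  59.852 -14.109] [355.933 195.391]
scene [ 0.435 -0.066  0.066 60.224 55.256 69.16 ] [358.188 264.806]
w [  0.451   0.079   0.065  76.405  60.039 -16.535] [320.893 195.946]
w [ 0.435 -0.066  0.065 61.197 56.899 70.002] [199.64  250.188]
w [ 0.593  0.1    0.065 77.392 60.363 20.808] [394.102 283.133]
w [  0.635  -0.066   0.065  25.781  20.172 -31.48 ] [289.305 378.771]
t 11.9 tcp [0.453 0.081 0.306] rot [-180.    -0.1  150. ] F [-0.4  0.5 -1.2] g 0.0254 q [ 46.  -8. -53.  97.  -7.  88.  54.]
(0.452, 0.078, 0.175, 150) -> [-0.001 -0.003  0.132] turn 0.0
(0.452, 0.078, 0.155, 150) -> [-0.001 -0.003  0.151] turn 0.0
```

View pics/w5.png

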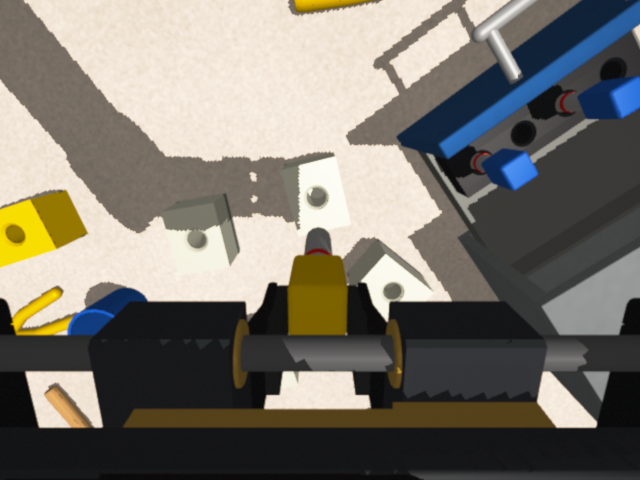

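The wrist view shows block A's hole at (317,196), and its pose agrees with the top view to 1 mm. I'll descend until the tip is just inside the mouth.

>>> drive_tool(moves="0 -0.002 0.04 0 -1; 0 -0.002 0.08 0 -1; 0 -0.002 0.11 0 -1; 0 -0.002 0.13 0 -1; 0 -0.002 0.14 0 -1; 0 -0.002 0.148 0 -1; 0 -0.002 0.156 0 -1; 0 -0.002 0.156 0 -1")

```text
time_s: 12.7
tool_pos: [0.4524, 0.0781, 0.1512]
tool_rot: [180.0, -0.0, 150.0]
force: [-0.7, -0.5, -0.9]
grip_width: 0.0258
```

Run:
```python
from h import *
rel((.4515,.079,.12,150)); p,d,K,M=shot('wrist','w6.png')
```

```text
t 12.7 tcp [0.4524 0.0781 0.1512] rot [180.  -0. 150.] F [-0.7 -0.5 -0.9] g 0.0258 q [ 45.  -2. -56. 111.  -2.  70.  50.]
(0.4515, 0.079, 0.12, 150) -> [0.0013 0.0003 0.0312] turn -0.0
```

View pics/w6.png

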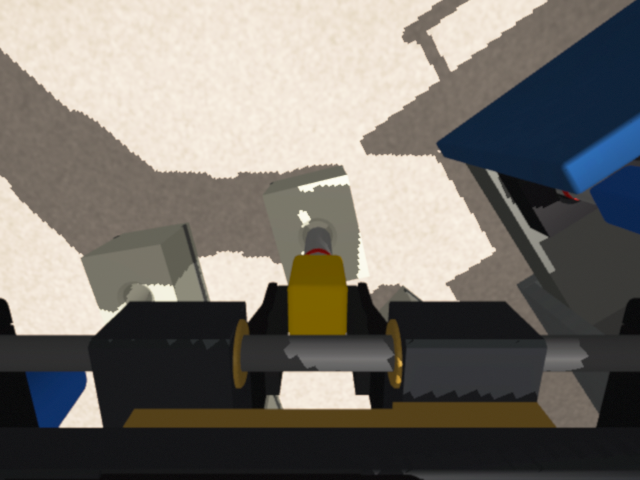

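The tip is in the mouth with no force. I'll lower in 8 mm steps.

>>> drive_tool(moves="0.001 0 0.008 0 -1; 0.001 0 0.016 0 -1; 0.001 0 0.024 0 -1; 0.001 0 0.03 0 -1; 0.001 0 0.034 0 -1; 0.001 0 0.038 0 -1; 0.001 0 0.04 0 -1; 0.001 0 0.04 0 -1")

```text
time_s: 13.55
tool_pos: [0.4516, 0.0782, 0.1113]
tool_rot: [-180.0, -0.0, 149.9]
force: [0.4, 0.6, -1.2]
grip_width: 0.0255
```

Run:
```python
from h import *
rel((.4515,.079,.1,150))
```

```text
t 13.55 tcp [0.4516 0.0782 0.1113] rot [-180.    -0.   149.9] F [ 0.4  0.6 -1.2] g 0.0255 q [ 44.   1. -57. 114.   1.  65.  47.]
(0.4515, 0.079, 0.1, 150) -> [0.0005 0.0006 0.0113] turn -0.1
```

>>> drive_tool(moves="0 0 0.004 0 -1; 0 0 0.008 0 -1; 0 0 0.01 0 -1; 0 0 0.011 0 -1; 0 0 0.012 0 -1; 0 0 0.012 0 -1; 0 0 0.012 0 -1; 0 0 0.012 0 -1")

```text
time_s: 14.35
tool_pos: [0.4522, 0.0781, 0.1001]
tool_rot: [180.0, 0.1, 149.9]
force: [-0.7, -1.0, 5.4]
grip_width: 0.0259
```

Run:
```python
from h import *
rel((.4515,.079,.1,150)); p,d,K,M=shot('wrist'); cv2.imwrite('pics/w7.png',cv2.resize(p[190:340,240:400,::-1],(640,600)))
```

```text
t 14.35 tcp [0.4522 0.0781 0.1001] rot [1.800e+02 1.000e-01 1.499e+02] F [-0.7 -1.   5.4] g 0.0259 q [ 44.   2. -57. 115.   2.  64.  46.]
(0.4515, 0.079, 0.1, 150) -> [0.0011 0.0004 0.0001] turn -0.1
```

View pics/w7.png

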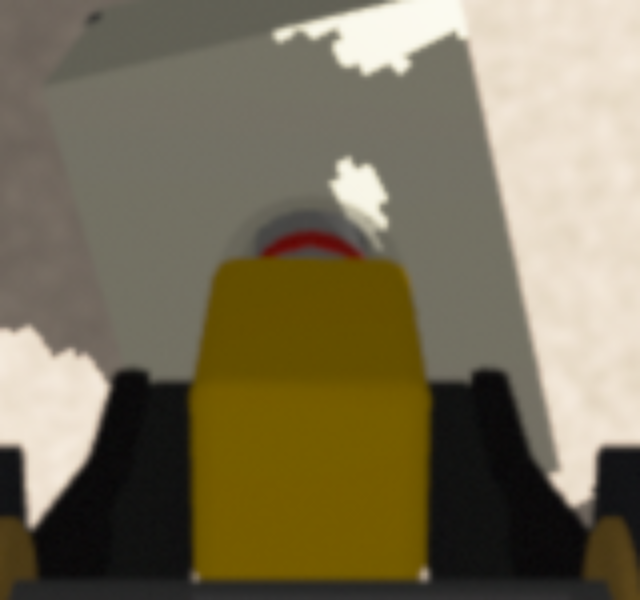

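It bottomed at TCP z 0.100, so the tip is at 0.010 and the hole is deep. The ring sits at the mouth, so this matches the yellow rod. I'll release and lift.

>>> drive_tool(moves="0 0 -0.001 0 -0.2; 0 0 -0.001 0 -0.2; 0 0 -0.001 0 -0.2; 0 0 -0.001 0 -0.2; 0 0 -0.03 0 -0.2; 0 0 -0.08 0 -0.2; 0 0 -0.13 0 -0.2; 0 0 -0.16 0 -0.2")

```text
time_s: 15.2
tool_pos: [0.4529, 0.0786, 0.2631]
tool_rot: [179.9, 0.2, 150.0]
force: [0.1, 0.5, -1.2]
grip_width: 0.0346
```

Run:
```python
from h import *
rel((.4943,.3477,.26,186.3),(.4943,.3477,.119,186.3)); p,d,K,M=shot('wrist','w8.png')
```

```text
t 15.2 tcp [0.4529 0.0786 0.2631] rot [179.9   0.2 150. ] F [ 0.1  0.5 -1.2] g 0.0346 q [ 47.  -8. -54. 102.  -7.  83.  54.]
(0.4943, 0.3477, 0.26, 186.3) -> [0.0989 0.2537 0.003 ] turn -36.3
(0.4943, 0.3477, 0.119, 186.3) -> [0.0995 0.2535 0.144 ] turn -36.3
```

View pics/w8.png

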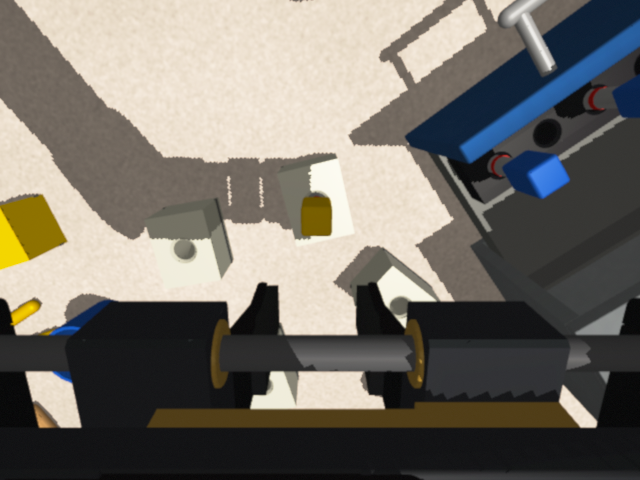

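Yellow stands upright at (315,215). Next is the blue rod at (0.494,0.348).

>>> drive_tool(moves="0.099 0.254 0 -36.3 -0.1; 0.099 0.254 0 -36.3 -0.1; 0.099 0.254 0 -36.3 -0.1; 0.099 0.254 0 -36.3 -0.1; 0.099 0.254 0 -36.3 -0.1; 0.099 0.254 0 -36.3 -0.1; 0.099 0.254 0.03 -36.3 -0.1; 0.099 0.254 0.06 -36.3 -0.1")

```text
time_s: 16.05
tool_pos: [0.4927, 0.3499, 0.1985]
tool_rot: [179.9, -0.0, -173.6]
force: [0.2, -0.4, -0.1]
grip_width: 0.0392
```

Run:
```python
from h import *
rel((.4943,.3477,.119,186.3))
```

```text
t 16.05 tcp [0.4927 0.3499 0.1985] rot [ 179.9   -0.  -173.6] F [ 0.2 -0.4 -0.1] g 0.0392 q [ 13.  25. -66.  89.  23.  81.  42.]
(0.4943, 0.3477, 0.119, 186.3) -> [-0.0014 -0.0025  0.0794] turn 0.1
```

>>> drive_tool(moves="-0.001 -0.001 0.03 0 -0.1; -0.001 -0.001 0.06 0 -0.1; -0.001 -0.001 0.079 0 -0.1; -0.001 -0.001 0.079 0 -0.1; -0.001 -0.001 0.079 0 -1; -0.001 -0.001 0.079 0 -1; -0.001 -0.001 0.079 0 -1; -0.001 -0.001 0.079 0 -1")

```text
time_s: 16.85
tool_pos: [0.495, 0.3475, 0.1219]
tool_rot: [179.9, 0.1, -173.8]
force: [-0.2, 0.2, 3.1]
grip_width: 0.026
```

Run:
```python
from h import *
rel()
```

```text
t 16.85 tcp [0.495  0.3475 0.1219] rot [ 1.799e+02  1.000e-01 -1.738e+02] F [-0.2  0.2  3.1] g 0.026 q [ 11.  29. -63.  94.  27.  74.  39.]
```

>>> drive_tool(moves="0 0 0 0 -1; 0 0 -0.02 0 -1; 0 0 -0.05 0 -1; 0 0 -0.09 0 -1; 0 0 -0.13 0 -1; 0 0 -0.17 0 -1; 0 0 -0.19 0 -1; 0 0 -0.19 0 -1")

```text
time_s: 17.65
tool_pos: [0.495, 0.3479, 0.3135]
tool_rot: [179.9, 0.2, -173.8]
force: [-0.7, 0.2, -1.4]
grip_width: 0.0257
```

Run:
```python
from h import *
np.set_printoptions(precision=3,suppress=True)
for n in ('top','scene'):
    p,d,K,M=shot(n)
    for b in blocks(p,d,K,M): print(n,np.round(b[:6],3),b[6])
rel((.426,-.063,.305,120),(.5,.1,.305,150),(.594,.0995,.305,170))
```

```text
top [  0.603  -0.082   0.066  75.414  59.905 -14.003] [361.03  192.252]
top [ 0.594  0.099  0.066 77.016 59.948 20.686] [289.755 197.045]
top [ 0.475  0.072  0.066 60.517 29.279 76.693] [301.667 242.031]
top [  0.426  -0.063   0.066  76.114  59.817 -20.031] [355.44  261.557]
top [ 0.435  0.083  0.065 59.921 40.644 72.58 ] [294.015 260.185]
scene [  0.601  -0.081   0.066  78.237  60.113 -14.307] [355.762 195.82 ]
scene [ 0.593  0.099  0.066 78.283 58.859 21.805] [278.933 201.738]
scene [ 0.45  -0.077  0.066 52.639 23.269 64.358] [363.81  259.313]
t 17.75 tcp [0.494 0.346 0.31 ] rot [-179.9   -0.  -173.8] F [ 0.4 -0.4 -1.5] g 0.0259 q [ 12.  23. -67.  78.  21.  93.  44.]
(0.426, -0.063, 0.305, 120) -> [ 0.112 -0.4    0.005] turn 66.2
(0.5, 0.1, 0.305, 150) -> [ 0.021 -0.246  0.005] turn 36.2
(0.594, 0.0995, 0.305, 170) -> [-0.072 -0.256  0.005] turn 16.2
```

Block C, top px (355,261), is next.

>>> drive_tool(moves="0.112 -0.4 0 66 -1; 0.112 -0.4 0 66 -1; 0.112 -0.4 0 66 -1; 0.112 -0.4 0 66 -1; 0.112 -0.4 0 66 -1; 0.112 -0.4 0 66 -1; 0.112 -0.4 0 66 -1; 0.112 -0.4 0 66 -1")

```text
time_s: 18.55
tool_pos: [0.4271, -0.0504, 0.3088]
tool_rot: [-179.9, -0.0, 119.8]
force: [0.9, -0.5, -1.7]
grip_width: 0.0254
```

Run:
```python
from h import *
np.set_printoptions(precision=3,suppress=True)
for n in ('top','wrist'):
    p,d,K,M=shot(n)
    for b in blocks(p,d,K,M): print(n,np.round(b[:6],3),b[6])
rel((.426,-.063,.15,120))
```

```text
top [ 0.594  0.099  0.066 76.722 60.037 21.085] [289.76  196.983]
top [ 0.474  0.072  0.066 60.754 30.104 75.39 ] [301.553 241.926]
top [ 0.435  0.083  0.065 59.828 41.845 73.482] [294.011 260.162]
wrist [ 0.431  0.085  0.065 60.366 33.854 73.077] [394.561  69.256]
wrist [ 0.473  0.072  0.065 60.433 31.168 73.598] [421.631 113.566]
wrist [ 0.593  0.1    0.065 77.566 60.062 21.018] [533.342 140.121]
wrist [  0.426  -0.063   0.065  76.115  60.244 -20.233] [318.366 194.114]
wrist [  0.602  -0.081   0.065  76.98   60.018 -13.929] [442.261 278.861]
t 18.65 tcp [ 0.426 -0.057  0.308] rot [-179.8   -0.1  119.3] F [ 0.5  1.2 -1.6] g 0.0254 q [ 59. -13. -45. 100.  -9.  89.  44.]
(0.426, -0.063, 0.15, 120) -> [-0.006 -0.002  0.158] turn -0.7
```

>>> drive_tool(moves="0 0 0 0 -1; 0 0 0.04 0 -1; 0 0 0.08 0 -1; 0 0 0.12 0 -1; 0 0 0.13 0 -1; 0 0 0.13 0 -1; 0 0 0.13 0 -1; 0 0 0.13 0 -1")

```text
time_s: 19.45
tool_pos: [0.4306, -0.0479, 0.1824]
tool_rot: [179.9, 0.1, 120.3]
force: [-0.5, -0.5, -1.2]
grip_width: 0.0254
```

Run:
```python
from h import *
rel((.426,-.063,.15,120))
```

```text
t 19.45 tcp [ 0.4306 -0.0479  0.1824] rot [1.799e+02 1.000e-01 1.203e+02] F [-0.5 -0.5 -1.2] g 0.0254 q [ 58.  -9. -50. 112.  -7.  74.  41.]
(0.426, -0.063, 0.15, 120) -> [-0.0107 -0.0116  0.0324] turn 0.3
```

>>> drive_tool(moves="-0.011 -0.012 0 0 -1; -0.011 -0.012 0 0 -1; -0.011 -0.012 0 0 -1; -0.011 -0.012 0.01 0 -1; -0.011 -0.012 0.015 0 -1; -0.011 -0.012 0.015 0 -1; -0.011 -0.012 0.015 0 -1; -0.011 -0.012 0.015 0 -1")

```text
time_s: 20.25
tool_pos: [0.4243, -0.0634, 0.1656]
tool_rot: [180.0, 0.0, 120.2]
force: [0.0, -0.5, -0.8]
grip_width: 0.0258
```

Run:
```python
from h import *
rel((.426,-.063,.15,120)); 
np.set_printoptions(precision=3,suppress=True)
p,d,K,M=shot('wrist')
for b in blocks(p,d,K,M): print(np.round(b[:6],3),b[6])
T=Tool(); print('hole',px([.426,-.063,.065],K,M),'tip',px((T@[0,0,.091,1])[:3],K,M))
```

```text
t 20.25 tcp [ 0.4243 -0.0634  0.1656] rot [180.    0.  120.2] F [ 0.  -0.5 -0.8] g 0.0258 q [ 59.  -9. -49. 114.  -7.  72.  43.]
(0.426, -0.063, 0.15, 120) -> [-0.0005  0.0017  0.0156] turn 0.2
[ 0.432  0.084  0.065 60.568 34.144 73.572] [440.994  41.733]
[ 0.474  0.072  0.065 60.354 30.899 73.222] [474.075 114.168]
[  0.58    0.095   0.065  60.035  50.197 -68.804] [611.201 154.135]
[  0.426  -0.063   0.065  76.713  60.211 -20.177] [318.303 208.855]
hole [319.446 232.398] tip [317.267 235.387]
```

>>> drive_tool(moves="0 0.0015 0.008 0 -1; 0 0.0015 0.014 0 -1; 0 0.0015 0.02 0 -1; 0 0.0015 0.026 0 -1; 0 0.0015 0.032 0 -1; 0 0.0015 0.038 0 -1; 0 0.0015 0.041 0 -1; 0 0.0015 0.041 0 -1")

```text
time_s: 21.1
tool_pos: [0.4304, -0.0647, 0.1298]
tool_rot: [179.7, 0.5, 120.2]
force: [-4.3, -0.8, 29.5]
grip_width: 0.0263
```

>>> drive_tool(moves="0 0 0.003 0 -1; 0 0 0.005 0 -1; 0 0 0.006 0 -1; 0 0 0.007 0 -1; 0 0 0.008 0 -1; 0 0 0.009 0 -1; 0 0 0.01 0 -1; 0 0 0.01 0 -1")

```text
time_s: 21.9
tool_pos: [0.4303, -0.0651, 0.1201]
tool_rot: [179.8, 0.5, 120.2]
force: [-5.6, -1.0, 32.9]
grip_width: 0.0257
```

Run:
```python
from h import *
rel((.426,-.063,.1,120)); 
p,d,K,M=shot('wrist'); cv2.imwrite('pics/w9.png',cv2.resize(p[190:340,240:400,::-1],(640,600)))
```

```text
t 21.9 tcp [ 0.4303 -0.0651  0.1201] rot [179.8   0.5 120.2] F [-5.6 -1.  32.9] g 0.0257 q [ 58.  -5. -51. 117.  -4.  66.  40.]
(0.426, -0.063, 0.1, 120) -> [ 0.0041 -0.0027  0.02  ] turn 0.2
```

View pics/w9.png

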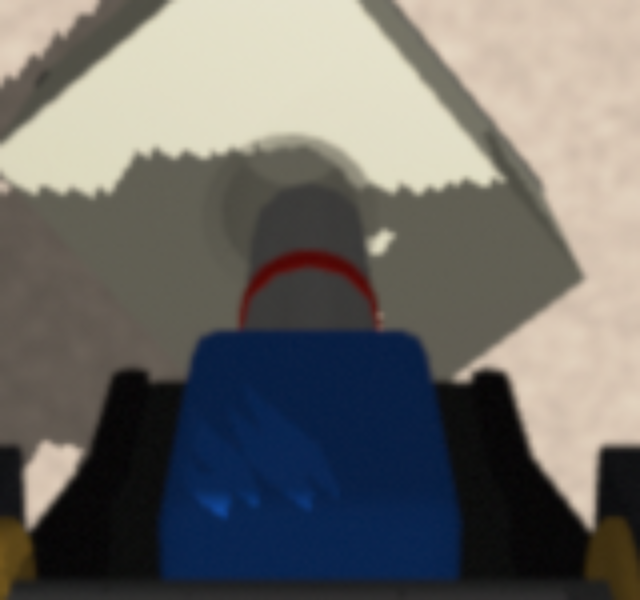

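The rod landed on the chamfer edge and slid up in the grip; its tip shows at about (310,190) against a hole mouth centred near (290,230). I'll lift and realign.

>>> drive_tool(moves="0.002 0 -0.01 0 -1; 0.004 -0.003 -0.02 0 -1; 0.004 -0.003 -0.025 0 -1; 0.004 -0.003 -0.025 0 -1; 0.004 -0.003 -0.025 0 -1; 0.004 -0.003 -0.025 0 -1; 0.004 -0.003 -0.025 0 -1; 0.004 -0.003 -0.025 0 -1", grip_force=45)

```text
time_s: 22.75
tool_pos: [0.4207, -0.0607, 0.1392]
tool_rot: [-180.0, -0.0, 120.2]
force: [-0.6, -0.5, -2.0]
grip_width: 0.0258
```

Run:
```python
from h import *
np.set_printoptions(precision=3,suppress=True)
rel((.426,-.063,.145,120)); 
p,d,K,M=shot('wrist','w10.png')
for b in blocks(p,d,K,M): print(np.round(b[:6],3),b[6])
X=cloud(d,K,M); h=cv2.cvtColor(p,cv2.COLOR_RGB2HSV)
m=(h[...,1]>150)&((h[...,0]<8)|(h[...,0]>172))&(p[...,0]>70); m[:, :250]=0; m[:,390:]=0; m[:200]=0
v,u=np.nonzero(m); print('ring px',u.min(),u.max(),v.min(),v.max(),np.median(X[m],0))
T=Tool(); q=(np.linalg.inv(T)@np.c_[X[m],np.ones(m.sum())].T).T; print('ring tool',np.median(q,0), q[:,0].min(),q[:,0].max(),q[:,1].min(),q[:,1].max())
# rod below ring: tool-frame points
XT=(np.linalg.inv(T)@np.c_[X.reshape(-1,3),np.ones(640*480)].T).T[:,:3].reshape(480,640,3)
s=(d>0)&(abs(XT[...,1])<.02)&(abs(XT[...,0])<.03)&(X[...,2]>.075)&(XT[...,2]>.02)
for z in np.arange(.02,.075,.006):
    k=s&(abs(XT[...,2]-z)<.003)
    if k.sum()>5: print(round(z,3),k.sum(),XT[k][:,0].max(),XT[k][:,1].min(),XT[k][:,1].max())
```

```text
t 22.75 tcp [ 0.421 -0.061  0.139] rot [-180.    -0.   120.2] F [-0.6 -0.5 -2. ] g 0.0258 q [ 58.  -8. -50. 116.  -6.  69.  42.]
(0.426, -0.063, 0.145, 120) -> [-0.005  0.003 -0.006] turn 0.2
[ 0.432  0.084  0.065 60.836 35.048 73.34 ] [456.56   41.703]
[ 0.474  0.072  0.065 60.601 30.877 72.945] [489.652 122.591]
[  0.563   0.084   0.065  65.251  25.161 -47.663] [626.069 169.328]
[ 0.411 -0.057  0.065 59.514 45.57  69.744] [314.484 213.177]
[  0.463  -0.05    0.065  15.44   11.612 -21.177] [380.289 259.707]
[ 0.631 -0.072  0.065 27.05  26.353 76.256] [551.499 386.443]
ring px 300 333 253 269 [ 0.415 -0.051  0.126]
ring tool [ 0.011 -0.     0.013  1.   ] 0.004471530813752844 0.01237477522189695 -0.00912347970508165 0.008425101761160014
0.02 33 0.01166377967090676 -0.007819153846767513 0.007596294543444848
0.026 93 0.011577184652787731 -0.008638105042060695 0.008356104859760682
0.032 87 0.011499305346689082 -0.008888084094601678 0.008583132220981227
0.038 82 0.01149990537259471 -0.008442123927179523 0.008847302978683413
0.044 74 0.011404685308546325 -0.008687313965601351 0.00893850175063926
0.05 72 0.011214402531519063 -0.008776907010566659 0.008612146222113093
0.056 13 0.011112753754558502 -0.008375322265880059 0.006771763089545246
```

>>> drive_tool(moves="0 0 -0.04 0 -1; 0 0 -0.08 0 -1; 0 0 -0.1 0 -1; 0 0 -0.1 0 -1; 0 0 -0.1 0 -1; 0 0 -0.1 0 -1; 0 0 -0.1 0 -1; 0 0 -0.1 0 -1")

```text
time_s: 23.6
tool_pos: [0.4203, -0.0606, 0.2386]
tool_rot: [-179.9, -0.1, 120.2]
force: [0.0, -0.6, -1.5]
grip_width: 0.0258
```

```bash
cat >> h.py <<'E'
def brect(p,d,K,M,c,r=.065):
    X=cloud(d,K,M); m=(d>0)&(abs(X[...,2]-.065)<.006)&(np.hypot(X[...,0]-c[0],X[...,1]-c[1])<r)&(p.max(-1).astype(int)-p.min(-1)<50)
    m=cv2.morphologyEx(m.astype(np.uint8),cv2.MORPH_OPEN,np.ones((3,3)))>0
    (cx,cy),s,a=cv2.minAreaRect((X[m][:,:2]*1000).astype(np.float32)); return np.round([cx/1000,cy/1000,*s,a],4)
def rod(d,K,M):
    T=Tool(); X=cloud(d,K,M); XT=(X-T[:3,3])@T[:3,:3]
    s=(d>0)&(abs(XT[...,1])<.02)&(abs(XT[...,0])<.03)&(XT[...,2]>.0)&(X[...,2]>.075)
    for z in np.arange(.0,.1,.005):
        k=s&(abs(XT[...,2]-z)<.0025)
        if k.sum()>5: print('rod',round(z,3),k.sum(),np.round([XT[k][:,0].max()-.009,XT[k][:,1].min(),XT[k][:,1].max()],4))
E
python3 - <<'E'
from h import *
np.set_printoptions(precision=3,suppress=True)
rel((.426,-.063,.125,120)); 
p,d,K,M=shot('wrist','w11.png')
print(brect(p,d,K,M,(.426,-.063)))
rod(d,K,M)
p,d,K,M=shot('top'); print(brect(p,d,K,M,(.426,-.063)))
E
```

```text
t 23.6 tcp [ 0.42  -0.061  0.239] rot [-179.9   -0.1  120.2] F [ 0.  -0.6 -1.5] g 0.0258 q [ 59. -13. -46. 108.  -9.  81.  45.]
(0.426, -0.063, 0.125, 120) -> [-0.005  0.004  0.114] turn 0.2
[ 0.425 -0.063 60.331 76.068 69.828]
rod 0.0 56 [ 0.003 -0.008  0.008]
rod 0.005 93 [ 0.003 -0.008  0.008]
rod 0.01 143 [ 0.003 -0.009  0.009]
rod 0.015 119 [ 0.004 -0.009  0.009]
rod 0.02 40 [ 0.003 -0.007  0.007]
rod 0.025 72 [ 0.003 -0.008  0.008]
rod 0.03 78 [ 0.003 -0.009  0.009]
rod 0.035 64 [ 0.003 -0.009  0.009]
rod 0.04 67 [ 0.003 -0.009  0.009]
rod 0.045 63 [ 0.003 -0.009  0.009]
rod 0.05 59 [ 0.003 -0.008  0.009]
rod 0.055 22 [ 0.002 -0.008  0.008]
[0. 0. 0. 0. 0.]
```

>>> drive_tool(moves="-0.0074 0.0033 0.03 0 -1; -0.0074 0.0033 0.06 0 -1; -0.0074 0.0033 0.09 0 -1; -0.0074 0.0033 0.103 0 -1; -0.0074 0.0033 0.103 0 -1; -0.0074 0.0033 0.103 0 -1; -0.0074 0.0033 0.103 0 -1; -0.0074 0.0033 0.103 0 -1")

```text
time_s: 24.5
tool_pos: [0.4284, -0.0658, 0.1378]
tool_rot: [179.9, 0.1, 120.2]
force: [1.0, 0.5, -1.2]
grip_width: 0.0259
```

Run:
```python
from h import *
np.set_printoptions(precision=4,suppress=True)
rel((.4269,-.0653,.12,120)); 
p,d,K,M=shot('wrist','w12.png'); T=Tool()
print(brect(p,d,K,M,(.426,-.063)),'tip',(T@[.0027,0,.057,1])[:3])
```

```text
t 24.5 tcp [ 0.4284 -0.0658  0.1378] rot [179.9   0.1 120.2] F [ 1.   0.5 -1.2] g 0.0259 q [ 59.  -6. -50. 116.  -5.  68.  41.]
(0.4269, -0.0653, 0.12, 120) -> [ 0.0012 -0.0011  0.0178] turn 0.2
[ 0.4257 -0.0629 60.4952 76.3497 69.7778] tip [ 0.427  -0.0635  0.0806]
```

>>> drive_tool(moves="0.0012 -0.001 0.004 0 -1; 0.0012 -0.001 0.008 0 -1; 0.0012 -0.001 0.012 0 -1; 0.0012 -0.001 0.016 0 -1; 0.0012 -0.001 0.02 0 -1; 0.0012 -0.001 0.024 0 -1; 0.0012 -0.001 0.028 0 -1; 0.0012 -0.001 0.028 0 -1")

```text
time_s: 25.35
tool_pos: [0.4255, -0.0649, 0.1079]
tool_rot: [-180.0, -0.1, 120.2]
force: [0.5, 0.3, -0.8]
grip_width: 0.0257
```

Run:
```python
from h import *
rel((.4269,-.0653,.08,120))
```

```text
t 25.35 tcp [ 0.4255 -0.0649  0.1079] rot [-1.800e+02 -1.000e-01  1.202e+02] F [ 0.5  0.3 -0.8] g 0.0257 q [ 58.  -4. -51. 118.  -3.  65.  39.]
(0.4269, -0.0653, 0.08, 120) -> [-0.0011  0.001   0.0279] turn 0.2
```

>>> drive_tool(moves="0 0 0.006 0 -1; 0 0 0.012 0 -1; 0 0 0.018 0 -1; 0 0 0.02 0 -1; 0 0 0.022 0 -1; 0 0 0.024 0 -1; 0 0 0.026 0 -1; 0 0 0.026 0 -1")

```text
time_s: 26.15
tool_pos: [0.4258, -0.065, 0.0823]
tool_rot: [-180.0, -0.0, 120.2]
force: [0.4, -0.4, -0.7]
grip_width: 0.0256
```

Run:
```python
from h import *
rel((.4269,-.0653,.08,120))
```

```text
t 26.15 tcp [ 0.4258 -0.065   0.0823] rot [-180.    -0.   120.2] F [ 0.4 -0.4 -0.7] g 0.0256 q [ 58.  -2. -52. 120.  -1.  61.  37.]
(0.4269, -0.0653, 0.08, 120) -> [-0.0008  0.0007  0.0023] turn 0.2
```

>>> drive_tool(moves="0 0 0.001 0 -1; 0 0 0.002 0 -1; 0 0 0.003 0 -1; 0 0 0.004 0 -1; 0 0 0.005 0 -1; 0 0 0.006 0 -1; 0 0 0.006 0 -1; 0 0 0.006 0 -1")

```text
time_s: 26.95
tool_pos: [0.426, -0.065, 0.0765]
tool_rot: [-180.0, 0.0, 120.2]
force: [0.5, 0.3, -0.6]
grip_width: 0.0259
```

Run:
```python
from h import *
rel((.4269,-.0653,.08,120)); p,d,K,M=shot('wrist'); cv2.imwrite('pics/w13.png',cv2.resize(p[190:340,240:400,::-1],(640,600)))
h=cv2.cvtColor(p,cv2.COLOR_RGB2HSV);X=cloud(d,K,M)
m=(h[...,1]>150)&((h[...,0]<8)|(h[...,0]>172))&(p[...,0]>60); m[:, :250]=0; m[:,390:]=0; m[:200]=0
print(m.sum(), X[m][:,2].min() if m.any() else '', np.median(X[m][:,2]))
```

```text
t 26.95 tcp [ 0.426  -0.065   0.0765] rot [-180.     0.   120.2] F [ 0.5  0.3 -0.6] g 0.0259 q [ 58.  -1. -52. 120.  -1.  61.  37.]
(0.4269, -0.0653, 0.08, 120) -> [-0.0007  0.0006 -0.0035] turn 0.2
127 0.06031337635297698 0.06373680322489417
```

No contact with the tip near 0.022 and the ring already sinking below the face, so block C is deep and wrong for blue. I'll let the rod drop and regrip it higher, at TCP 0.10, before moving it.

>>> drive_tool(moves="-0.001 0.001 0 0 -0.1; -0.001 0.001 0 0 -0.1; -0.001 0.001 0 0 -0.1; -0.001 0.001 0 0 -0.1; -0.001 0.001 0 0 -0.1; -0.001 0.001 -0.008 0 -0.1; -0.001 0.001 -0.016 0 -0.1; -0.001 0.001 -0.0235 0 -0.1", grip_force=40)

```text
time_s: 27.8
tool_pos: [0.4277, -0.0654, 0.101]
tool_rot: [180.0, 0.0, 120.2]
force: [0.6, -0.3, -0.3]
grip_width: 0.0391
```

>>> drive_tool(moves="0 0 0 0 -0.1; 0 0 0 0 -0.1; 0 0 0 0 -1; 0 0 0 0 -1; 0 0 0 0 -1; 0 0 0 0 -1; 0 0 0 0 -1; 0 0 0 0 -1")

```text
time_s: 28.6
tool_pos: [0.4271, -0.0653, 0.0998]
tool_rot: [-180.0, -0.0, 120.2]
force: [0.4, -0.6, -0.6]
grip_width: 0.0255
```

Run:
```python
from h import *
rel(); p,d,K,M=shot('wrist'); cv2.imwrite('pics/w14.png',cv2.resize(p[190:340,240:400,::-1],(640,600)))
```

```text
t 28.6 tcp [ 0.4271 -0.0653  0.0998] rot [-180.    -0.   120.2] F [ 0.4 -0.6 -0.6] g 0.0255 q [ 58.  -3. -51. 118.  -3.  64.  39.]
```

View pics/w14.png

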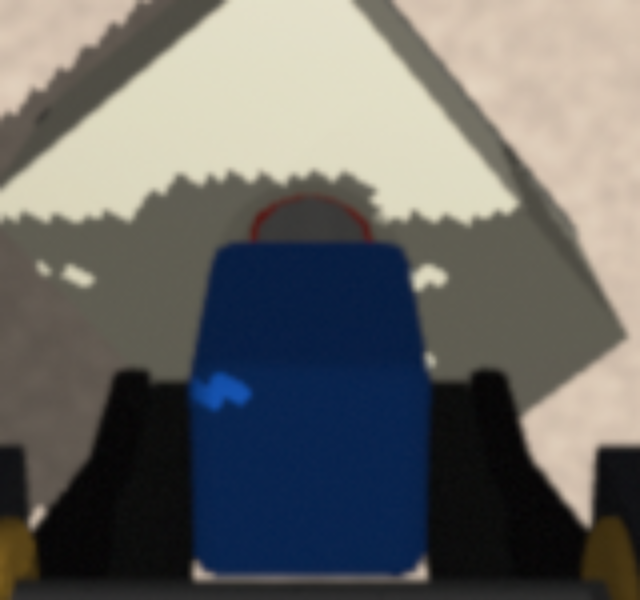

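The ring is sunk into the mouth (C is deep), so B and D must be shallow. I'll lift and go to D, top px (361,192).

>>> drive_tool(moves="0 0 -0.02 0 -1; 0 0 -0.05 0 -1; 0 0 -0.09 0 -1; 0 0 -0.13 0 -1; 0 0 -0.16 0 -1; 0 0 -0.18 0 -1; 0 0 -0.18 0 -1; 0 0 -0.18 0 -1")

```text
time_s: 29.45
tool_pos: [0.4272, -0.0652, 0.2794]
tool_rot: [-180.0, -0.0, 120.2]
force: [-0.3, 0.3, -1.8]
grip_width: 0.0254
```

Run:
```python
from h import *
np.set_printoptions(precision=4,suppress=True)
rel((.6025,-.082,.28,110)); p,d,K,M=shot('wrist'); rod(d,K,M)
```

```text
t 29.45 tcp [ 0.4272 -0.0652  0.2794] rot [-180.    -0.   120.2] F [-0.3  0.3 -1.8] g 0.0254 q [ 60. -12. -46. 103.  -9.  86.  45.]
(0.6025, -0.082, 0.28, 110) -> [-0.1028  0.143  -0.0007] turn 10.2
rod 0.0 82 [ 0.0065 -0.012   0.0134]
rod 0.005 150 [ 0.0065 -0.0123  0.0135]
rod 0.01 103 [ 0.0064 -0.0121  0.0133]
rod 0.025 26 [ 0.0022 -0.0036  0.0048]
rod 0.03 53 [ 0.0023 -0.0054  0.0067]
rod 0.035 60 [ 0.0023 -0.0067  0.0079]
rod 0.04 66 [ 0.0021 -0.0069  0.0087]
rod 0.045 107 [ 0.0026 -0.0083  0.0095]
rod 0.05 46 [ 0.0028 -0.0083  0.0096]
rod 0.055 38 [ 0.0021 -0.0073  0.0085]
rod 0.06 56 [ 0.0021 -0.0075  0.0094]
rod 0.065 49 [ 0.002  -0.0076  0.0095]
rod 0.07 47 [ 0.0021 -0.0077  0.0097]
rod 0.075 51 [ 0.0022 -0.008   0.0092]
rod 0.08 45 [ 0.0022 -0.0081  0.0094]
rod 0.085 30 [ 0.0022 -0.0061  0.0096]
```

>>> drive_tool(moves="-0.105 0.142 0 10.2 -1; -0.105 0.142 0 10.2 -1; -0.105 0.142 0 10.2 -1; -0.105 0.142 0 10.2 -1; -0.105 0.142 0 10.2 -1; -0.105 0.142 0 10.2 -1; -0.105 0.142 0 10.2 -1; -0.105 0.142 0 10.2 -1")

```text
time_s: 30.3
tool_pos: [0.6019, -0.0843, 0.2806]
tool_rot: [-180.0, 0.1, 110.1]
force: [0.2, 0.2, -1.8]
grip_width: 0.0256
```

Run:
```python
from h import *
np.set_printoptions(precision=4,suppress=True)
p,d,K,M=shot('wrist'); T=Tool(); b=brect(p,d,K,M,(.603,-.082))
print(b,'tip',(T@[.0022,.0007,.089,1])[:3]); 
for n in('top','scene'):
    p,d,K,M=shot(n); print(brect(p,d,K,M,(.603,-.082)),brect(p,d,K,M,(.594,.099)))
D=np.array([*(b[:2]),.065])-(T@[.0022,.0007,.089,1])[:3]; rel(); print('shift',T[:3,:3].T@D)
```

```text
[ 0.6024 -0.0812 60.1763 76.0797 75.9802] tip [ 0.602  -0.0824  0.1918]
[ 0.6015 -0.0814 59.7198 76.8907 75.9399] [ 0.5928  0.099  77.1122 59.9375 20.801 ]
[ 0.6013 -0.081  59.9595 78.03   75.8136] [ 0.5921  0.0995 78.5939 59.9492 20.8527]
t 30.45 tcp [ 0.6023 -0.0848  0.2809] rot [180.    0.1 110. ] F [-0.3 -0.1 -0.9] g 0.0256 q [ 49.  20. -57.  81.  16.  88.  14.]
shift [0.0013 0.0008 0.1268]
```

Now descend until the tip is about 10 mm inside.

>>> drive_tool(moves="0.001 0.0005 0.04 0 -1; 0.001 0.0005 0.08 0 -1; 0.001 0.0005 0.1 0 -1; 0.001 0.0005 0.112 0 -1; 0.001 0.0005 0.12 0 -1; 0.001 0.0005 0.126 0 -1; 0.001 0.0005 0.132 0 -1; 0.001 0.0005 0.136 0 -1")

```text
time_s: 31.25
tool_pos: [0.6035, -0.0835, 0.1443]
tool_rot: [180.0, 0.0, 110.0]
force: [0.7, 0.4, -0.6]
grip_width: 0.025
```

Run:
```python
from h import *
T=Tool(); rel((.6023,-.0834,.117,110)); print('tip',(T@[.0022,.0007,.089,1])[:3])
```

```text
t 31.25 tcp [ 0.6035 -0.0835  0.1443] rot [180.   0. 110.] F [ 0.7  0.4 -0.6] g 0.025 q [ 48.  24. -55.  92.  20.  74.  11.]
(0.6023, -0.0834, 0.117, 110) -> [ 0.0005 -0.0011  0.0273] turn 0.0
tip [ 0.60347398 -0.08117661  0.05534694]
```

Expected shallow bottom is at TCP ≈ 0.116–0.117. I'll go down slowly, 1.5 mm past that.

>>> drive_tool(moves="0 -0.001 0.006 0 -1; 0 -0.001 0.012 0 -1; 0 -0.001 0.018 0 -1; 0 -0.001 0.022 0 -1; 0 -0.001 0.025 0 -1; 0 -0.001 0.027 0 -1; 0 -0.001 0.028 0 -1; 0 -0.001 0.029 0 -1")

```text
time_s: 32.05
tool_pos: [0.6027, -0.0839, 0.1167]
tool_rot: [180.0, 0.1, 110.0]
force: [-2.4, 0.2, 11.2]
grip_width: 0.0253
```

Run:
```python
from h import *
rel(); p,d,K,M=shot('wrist'); cv2.imwrite('pics/w15.png',cv2.resize(p[190:340,240:400,::-1],(640,600)))
```

```text
t 32.05 tcp [ 0.6027 -0.0839  0.1167] rot [1.8e+02 1.0e-01 1.1e+02] F [-2.4  0.2 11.2] g 0.0253 q [ 48.  25. -54.  94.  21.  71.  10.]
```

View pics/w15.png

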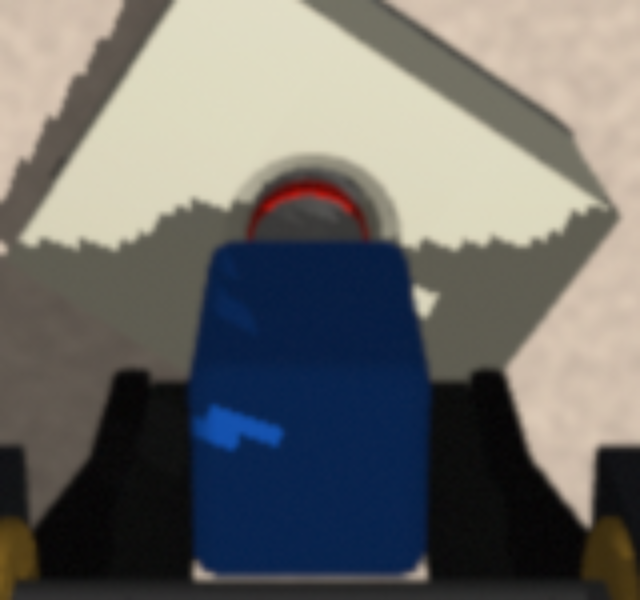

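It bottomed at TCP 0.1167 (expected for 38 mm) with the ring at the face. I'll release and lift.

>>> drive_tool(moves="0 0 -0.001 0 -0.1; 0 0 -0.001 0 -0.1; 0 0 -0.001 0 -0.1; 0 0 -0.001 0 -0.1; 0 0 -0.03 0 -0.1; 0 0 -0.08 0 -0.1; 0 0 -0.13 0 -0.1; 0 0 -0.17 0 -0.1", grip_force=30)

```text
time_s: 32.9
tool_pos: [0.6024, -0.0835, 0.2879]
tool_rot: [179.9, 0.1, 110.0]
force: [0.1, -0.1, -0.1]
grip_width: 0.0387
```

Run:
```python
from h import *
rel((.49,.23,.28,186.3),(.505,.2486,.28,186.3))
```

```text
t 32.9 tcp [ 0.6024 -0.0835  0.2879] rot [1.799e+02 1.000e-01 1.100e+02] F [ 0.1 -0.1 -0.1] g 0.0387 q [ 49.  20. -57.  80.  16.  89.  14.]
(0.49, 0.23, 0.28, 186.3) -> [0.333  0.0018 0.0076] turn -76.3
(0.505, 0.2486, 0.28, 186.3) -> [0.3454 0.0223 0.0076] turn -76.3
```

>>> drive_tool(moves="0.345 0.022 0 -76 -0.1; 0.345 0.022 0 -76 -0.1; 0.345 0.022 0 -76 -0.1; 0.345 0.022 0 -76 -0.1; 0.345 0.022 0 -76 -0.1; 0.345 0.022 0 -76 -0.1; 0.345 0.022 0 -76 -0.1; 0.345 0.022 0 -76 -0.1")

```text
time_s: 33.7
tool_pos: [0.4995, 0.2567, 0.2857]
tool_rot: [179.8, -0.0, 179.9]
force: [0.2, -0.6, -0.3]
grip_width: 0.0394
```

>>> drive_tool(moves="0 0 0 -7 -0.1; 0 0 0 -7 -0.1; 0 0 0 -7 -0.1; 0 0 0 -7 -0.1; 0 0 0 -7 -0.1; 0 0 0 -7 -0.1; 0 0 0 -7 -0.1; 0 0 0 -7 -0.1")

```text
time_s: 34.5
tool_pos: [0.5046, 0.2478, 0.285]
tool_rot: [-180.0, 0.0, -174.2]
force: [1.2, 0.8, -0.4]
grip_width: 0.0398
```

Run:
```python
from h import *
np.set_printoptions(precision=4,suppress=True)
p,d,K,M=shot('wrist'); X=cloud(d,K,M); hsv=cv2.cvtColor(p,cv2.COLOR_RGB2HSV)
m=((d>0)&(abs(X[...,2]-.15)<.006)&(hsv[...,1]>120)&(hsv[...,2]>90)&(X[...,0]<.6)).astype(np.uint8)
n,l,s,c=cv2.connectedComponentsWithStats(m)
for i in range(1,n):
    if s[i,4]>80: print(c[i],cv2.minAreaRect((X[l==i][:,:2]*1000).astype(np.float32)))
rel((.505,.2486,.2,186.3),(.505,.2486,.12,186.3))
```

```text
[318.0022 221.4821] ((505.3928527832031, 248.37893676757812), (25.26288604736328, 25.23310089111328), 5.087934970855713)
t 34.55 tcp [0.5046 0.2478 0.285 ] rot [-180.     0.  -174.2] F [-0.3 -0.   0.2] g 0.0393 q [ 32.  19. -76.  86.  19.  89.  53.]
(0.505, 0.2486, 0.2, 186.3) -> [-0.0005  0.0007  0.085 ] turn -0.5
(0.505, 0.2486, 0.12, 186.3) -> [-0.0005  0.0008  0.165 ] turn -0.5
```

>>> drive_tool(moves="0.001 0 0.04 0 -0.1; 0.001 0 0.08 0 -0.1; 0.001 0 0.11 0 -0.1; 0.001 0 0.14 0 -0.1; 0.001 0 0.165 0 -0.1; 0.001 0 0.165 0 -0.1; 0.001 0 0.165 0 -0.1; 0.001 0 0.165 0 -1")

```text
time_s: 35.35
tool_pos: [0.5045, 0.2486, 0.1217]
tool_rot: [180.0, 0.1, -174.2]
force: [0.2, 0.2, -0.2]
grip_width: 0.0361
```

>>> drive_tool(moves="0 0 0 0 -1; 0 0 0 0 -1; 0 0 0 0 -1; 0 0 0 0 -1; 0 0 -0.02 0 -1; 0 0 -0.05 0 -1; 0 0 -0.09 0 -1; 0 0 -0.13 0 -1")

```text
time_s: 36.15
tool_pos: [0.5029, 0.2474, 0.2508]
tool_rot: [-180.0, -0.1, -174.2]
force: [0.8, 0.7, -1.1]
grip_width: 0.0251
```

>>> drive_tool(moves="0 0 -0.03 0 -1; 0 0 -0.06 0 -1; 0 0 -0.06 0 -1; 0 0 -0.06 0 -1; 0 0 -0.06 0 -1; 0 0 -0.06 0 -1; 0 0 -0.06 0 -1; 0 0 -0.06 0 -1")

```text
time_s: 36.95
tool_pos: [0.5034, 0.2476, 0.3094]
tool_rot: [-180.0, -0.1, -174.2]
force: [0.0, -1.5, -1.8]
grip_width: 0.0258
```

Run:
```python
from h import *
np.set_printoptions(precision=4,suppress=True)
rel((.52,.12,.31,110),(.5925,.099,.31,110)); p,d,K,M=shot('wrist'); rod(d,K,M)
for n in('top','scene'):
    p,d,K,M=shot(n); print([brect(p,d,K,M,c) for c in((.603,-.082),(.594,.099),(.426,-.063),(.452,.079))])
```

```text
t 36.95 tcp [0.5034 0.2476 0.3094] rot [-180.    -0.1 -174.2] F [ 0.  -1.5 -1.8] g 0.0258 q [ 31.  18. -74.  84.  17.  91.  54.]
(0.52, 0.12, 0.31, 110) -> [-0.0037 -0.1286 -0.0006] turn 75.8
(0.5925, 0.099, 0.31, 110) -> [-0.0737 -0.1568 -0.0006] turn 75.8
rod 0.0 85 [ 0.0028 -0.0128  0.0127]
rod 0.005 172 [ 0.0029 -0.013   0.0129]
rod 0.01 144 [ 0.0027 -0.0129  0.0127]
rod 0.015 14 [ 0.0022 -0.0125  0.0128]
rod 0.025 16 [-0.0014 -0.0043  0.003 ]
rod 0.03 53 [-0.0013 -0.0061  0.0054]
rod 0.035 71 [-0.0014 -0.0074  0.0073]
rod 0.04 63 [-0.0012 -0.0082  0.008 ]
rod 0.045 92 [-0.0006 -0.009   0.0089]
rod 0.05 88 [-0.0006 -0.009   0.009 ]
rod 0.055 26 [-0.0011 -0.0085  0.0091]
rod 0.06 56 [-0.0013 -0.0082  0.0081]
rod 0.065 56 [-0.0011 -0.0083  0.0088]
rod 0.07 49 [-0.0012 -0.0084  0.009 ]
rod 0.075 48 [-0.0013 -0.0086  0.0085]
rod 0.08 48 [-0.0014 -0.0088  0.0087]
rod 0.085 45 [-0.0012 -0.0089  0.0088]
rod 0.09 16 [-0.0018 -0.0083  0.009 ]
[array([ 0.6022, -0.0816, 59.8159, 76.9377, 75.9599]), array([ 0.5931,  0.0991, 76.8658, 59.9715, 20.208 ]), array([ 0.426 , -0.0632, 59.8409, 77.3837, 70.1665]), array([ 0.4378,  0.0732, 59.7968, 72.5343, 73.8041])]
[array([ 0.6007, -0.081 , 59.7574, 76.8309, 76.3045]), array([0., 0., 0., 0., 0.]), array([0., 0., 0., 0., 0.]), array([0., 0., 0., 0., 0.])]
```

>>> drive_tool(moves="-0.074 -0.156 0 75.8 -1; -0.074 -0.156 0 75.8 -1; -0.074 -0.156 0 75.8 -1; -0.074 -0.156 0 75.8 -1; -0.074 -0.156 0 75.8 -1; -0.074 -0.156 0 75.8 -1; -0.074 -0.156 0 75.8 -1; -0.074 -0.156 0 75.8 -1")

```text
time_s: 37.9
tool_pos: [0.5929, 0.1001, 0.3099]
tool_rot: [-180.0, -0.0, 116.7]
force: [-0.4, 0.9, -1.7]
grip_width: 0.0256
```

>>> drive_tool(moves="0 0 0.02 7 -1; 0 0 0.04 7 -1; 0 0 0.04 7 -1; 0 0 0.04 7 -1; 0 0 0.04 7 -1; 0 0 0.04 7 -1; 0 0 0.04 7 -1; 0 0 0.04 7 -1")

```text
time_s: 38.7
tool_pos: [0.5931, 0.1001, 0.2704]
tool_rot: [180.0, 0.0, 110.0]
force: [-0.2, -0.2, -0.7]
grip_width: 0.0252
```

Run:
```python
from h import *
np.set_printoptions(precision=4,suppress=True)
p,d,K,M=shot('wrist','w16.png'); T=Tool(); b=brect(p,d,K,M,(.593,.099))
for q in blocks(p,d,K,M): print(np.round(q[:6],3),q[6])
tip=(T@[-.0012,0,.0905,1])[:3]; print(b,'tip',tip)
for n in('top','scene'):
    p,d,K,M=shot(n,n+'5.png'); print(brect(p,d,K,M,(.593,.099)),brect(p,d,K,M,(.44,.075)))
    for q in blocks(p,d,K,M): print(np.round(q[:6],3),q[6])
rel(); print('shift',T[:3,:3].T@(np.array([*b[:2],.065])-tip))
```

```text
[  0.436   0.074   0.065  76.598  60.994 -16.363] [164.4006 168.9525]
[ 0.593  0.099  0.065 76.131 60.543 21.028] [318.4904 200.8409]
[ 0.411 -0.05   0.065 48.622 40.756 69.825] [108.3725 266.9049]
[  0.632  -0.105   0.065  25.869  13.101 -77.481] [286.8516 378.2   ]
[ 0.5934  0.0995 76.131  60.5428 21.0282] tip [0.5935 0.099  0.1798]
[0. 0. 0. 0. 0.] [ 0.4228  0.084  48.4287 44.4859 74.002 ]
[ 0.594 -0.067  0.066 90.385 44.615 27.077] [356.2169 196.3763]
[ 0.423  0.084  0.065 48.324 44.155 74.262] [293.3378 265.3784]
[ 0.5923  0.0997 79.1434 60.5345 20.7036] [ 0.4356  0.0741 60.3847 77.3086 73.6381]
[ 0.593  0.1    0.065 78.625 60.538 20.681] [276.0649 206.1828]
[  0.435   0.074   0.066  76.137  60.256 -16.045] [288.6616 278.8755]
[ 0.455  0.057  0.066 37.985 30.93  74.193] [303.1948 261.9286]
t 38.85 tcp [0.593  0.1001 0.2701] rot [180.   0. 110.] F [-0.5 -0.6 -1.4] g 0.0253 q [ 32.  19. -56.  83.  15.  87.  -3.]
shift [0.0005 0.     0.1148]
```

Block A has been knocked to about (0.436,0.074); I'll check it after this insertion. Descending.

>>> drive_tool(moves="0.0005 0 0.04 0 -1; 0.0005 0 0.08 0 -1; 0.0005 0 0.095 0 -1; 0.0005 0 0.104 0 -1; 0.0005 0 0.112 0 -1; 0.0005 0 0.12 0 -1; 0.0005 0 0.126 0 -1; 0.0005 0 0.126 0 -1")

```text
time_s: 39.65
tool_pos: [0.5927, 0.1005, 0.1438]
tool_rot: [-180.0, 0.0, 110.0]
force: [-0.8, 0.0, -1.2]
grip_width: 0.0255
```

Run:
```python
from h import *
rel((.593,.1001,.1175,110))
```

```text
t 39.65 tcp [0.5927 0.1005 0.1438] rot [-180.    0.  110.] F [-0.8  0.  -1.2] g 0.0255 q [ 31.  23. -54.  93.  19.  74.  -6.]
(0.593, 0.1001, 0.1175, 110) -> [-0.0005  0.0002  0.0263] turn 0.0
```

>>> drive_tool(moves="0 0 0.006 0 -1; 0 0 0.012 0 -1; 0 0 0.018 0 -1; 0 0 0.022 0 -1; 0 0 0.025 0 -1; 0 0 0.027 0 -1; 0 0 0.028 0 -1; 0 0 0.028 0 -1")

```text
time_s: 40.45
tool_pos: [0.5933, 0.1009, 0.1183]
tool_rot: [179.9, 0.1, 110.0]
force: [-3.4, -0.4, 9.9]
grip_width: 0.0257
```

Run:
```python
from h import *
rel(); p,d,K,M=shot('wrist'); s=cv2.imread('pics/scene5.png')
cv2.imwrite('pics/w17.png',np.hstack([cv2.resize(p[190:340,270:370,::-1],(400,600)),cv2.resize(s[170:320,250:350],(400,600))]))
```

```text
t 40.45 tcp [0.5933 0.1009 0.1183] rot [1.799e+02 1.000e-01 1.100e+02] F [-3.4 -0.4  9.9] g 0.0257 q [ 30.  24. -53.  95.  20.  71.  -7.]
```

View pics/w17.png

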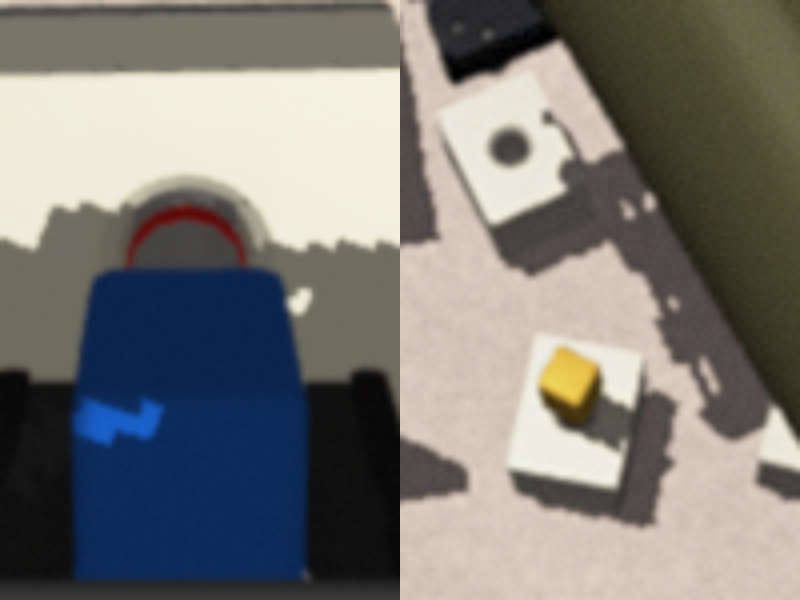

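The ring is at B's face (bottomed at TCP 0.118 with about 11 N), and yellow still stands in the knocked block A. I'll release, lift and go in front of the handle.

>>> drive_tool(moves="0 0 -0.001 0 -0.1; 0 0 -0.001 0 -0.1; 0 0 -0.001 0 -0.1; 0 0 -0.001 0 -0.1; 0 0 -0.03 0 -0.1; 0 0 -0.08 0 -0.1; 0 0 -0.13 0 -0.1; 0 0 -0.18 0 -0.1")

```text
time_s: 41.3
tool_pos: [0.5923, 0.1005, 0.2977]
tool_rot: [-180.0, 0.0, 110.0]
force: [0.9, -0.1, 0.3]
grip_width: 0.0393
```

Run:
```python
from h import *
rel((.333,.3045,.3,96.3))
```

```text
t 41.3 tcp [0.5923 0.1005 0.2977] rot [-180.    0.  110.] F [ 0.9 -0.1  0.3] g 0.0393 q [ 32.  18. -56.  80.  15.  90.  -3.]
(0.333, 0.3045, 0.3, 96.3) -> [ 0.2806 -0.1737 -0.0023] turn 13.7
```

>>> drive_tool(moves="0.281 -0.174 0 13.7 -1; 0.281 -0.174 0 13.7 -1; 0.281 -0.174 0 13.7 -1; 0.281 -0.174 0 13.7 -1; 0.281 -0.174 0 13.7 -1; 0.281 -0.174 0 13.7 -1; 0.281 -0.174 0 13.7 -1; 0.281 -0.174 0 13.7 -1")

```text
time_s: 42.1
tool_pos: [0.3291, 0.3088, 0.2961]
tool_rot: [179.9, 0.1, 96.8]
force: [0.6, -0.1, -0.3]
grip_width: 0.0006
```

>>> drive_tool(moves="0 0 0 0 -1; 0 0 0 0 -1; 0 0 0 0 -1; 0 0 0 0 -1; 0 0 0 0 -1; 0 0 0 0 -1; 0 0 0 0 -1; 0 0 0 0 -1")

```text
time_s: 42.9
tool_pos: [0.333, 0.3049, 0.296]
tool_rot: [-180.0, 0.0, 96.3]
force: [-0.4, -0.1, -0.5]
grip_width: 0.0004
```

Run:
```python
from h import *
np.set_printoptions(precision=4,suppress=True)
rel((.333,.3045,.3,96.3)); p,d,K,M=shot('wrist','w18.png'); X=cloud(d,K,M)
m=(d>0)&(abs(X[...,2]-.166)<.006)&(X[...,1]>.2)&(X[...,1]<.42)&(X[...,0]<.48)&(X[...,0]>.34)&(p.min(-1)>60)
q=X[m]; print(len(q),cv2.minAreaRect((q[:,:2]*1000).astype(np.float32)),q[:,:2].min(0))
```

```text
t 42.9 tcp [0.333  0.3049 0.296 ] rot [-180.     0.    96.3] F [-0.4 -0.1 -0.5] g 0.0004 q [ 28. -14. -62.  99. -12.  88. -26.]
(0.333, 0.3045, 0.3, 96.3) -> [-0.0004 -0.0001 -0.004 ] turn 0.0
3232 ((403.2822570800781, 313.14398193359375), (51.11299514770508, 120.19976043701172), 6.478232383728027) [0.3721 0.2511]
```

>>> drive_tool(moves="0 0 0.04 0 -1; 0 0 0.08 0 -1; 0 0 0.12 0 -1; 0 0 0.146 0 -1; 0 0 0.146 0 -1; 0 0 0.146 0 -1; 0 0 0.146 0 -1; 0 0 0.146 0 -1")

```text
time_s: 43.75
tool_pos: [0.3341, 0.3056, 0.1515]
tool_rot: [179.8, -0.0, 96.3]
force: [0.9, -0.5, -0.4]
grip_width: 0.0006
```

Run:
```python
from h import *
rel((.48,.3228,.15,96.3),(.5016,.3252,.15,96.3))
```

```text
t 43.75 tcp [0.3341 0.3056 0.1515] rot [179.8  -0.   96.3] F [ 0.9 -0.5 -0.4] g 0.0006 q [ 30.  -6. -71. 112.  -6.  70. -33.]
(0.48, 0.3228, 0.15, 96.3) -> [0.001  0.1469 0.0019] turn 0.0
(0.5016, 0.3252, 0.15, 96.3) -> [0.001  0.1686 0.002 ] turn 0.0
```

Push the drawer shut along tool +y.

>>> drive_tool(moves="0 0.015 0 0 -1; 0 0.03 0 0 -1; 0 0.045 0 0 -1; 0 0.06 0 0 -1; 0 0.08 0 0 -1; 0 0.1 0 0 -1; 0 0.12 0 0 -1; 0 0.135 0 0 -1")

```text
time_s: 44.55
tool_pos: [0.4682, 0.3197, 0.1503]
tool_rot: [-179.9, 0.0, 96.3]
force: [-1.6, 0.2, 2.4]
grip_width: 0.0004
```

>>> drive_tool(moves="0 0.008 0 0 -1; 0 0.014 0 0 -1; 0 0.02 0 0 -1; 0 0.025 0 0 -1; 0 0.03 0 0 -1; 0 0.032 0 0 -1; 0 0.034 0 0 -1; 0 0.034 0 0 -1")

```text
time_s: 45.35
tool_pos: [0.5014, 0.3237, 0.15]
tool_rot: [180.0, -0.0, 96.3]
force: [0.1, -0.3, -0.7]
grip_width: 0.0006
```

Run:
```python
from h import *
rel((.5016,.3252,.15,96.3))
```

```text
t 45.35 tcp [0.5014 0.3237 0.15  ] rot [180.   -0.   96.3] F [ 0.1 -0.3 -0.7] g 0.0006 q [ 14.  26. -64.  93.  24.  76. -47.]
(0.5016, 0.3252, 0.15, 96.3) -> [0.0014 0.0004 0.    ] turn 0.0
```

>>> drive_tool(moves="0 0.001 0 0 -1; 0 0.002 0 0 -1; 0 0.003 0 0 -1; 0 0.004 0 0 -1; 0 0.005 0 0 -1; 0 0.006 0 0 -1; 0 0.006 0 0 -1; 0 0.006 0 0 -1")

```text
time_s: 46.15
tool_pos: [0.5072, 0.3243, 0.15]
tool_rot: [180.0, -0.0, 96.3]
force: [0.2, 0.5, 0.4]
grip_width: 0.0001
```

Run:
```python
from h import *
rel()
```

```text
t 46.15 tcp [0.5072 0.3243 0.15  ] rot [180.   -0.   96.3] F [0.2 0.5 0.4] g 0.0001 q [ 14.  27. -63.  93.  24.  76. -46.]
```

>>> drive_tool(moves="0 0.001 0 0 -1; 0 0.002 0 0 -1; 0 0.003 0 0 -1; 0 0.004 0 0 -1; 0 0.005 0 0 -1; 0 0.005 0 0 -1; 0 0.005 0 0 -1; 0 0.005 0 0 -1")

```text
time_s: 46.95
tool_pos: [0.5122, 0.3246, 0.15]
tool_rot: [180.0, 0.0, 96.3]
force: [-0.1, 0.8, 0.6]
grip_width: 0.0003
```

Run:
```python
from h import *
np.set_printoptions(precision=4,suppress=True)
rel(); p,d,K,M=shot('wrist','w19.png'); X=cloud(d,K,M)
c=np.array([.9940,.1097])
m=(d>0)&(abs(X[...,2]-.166)<.006)&(X[...,1]>.335)&(X[...,1]<.40)&(X[...,0]>.46)&(X[...,0]<.57)
s=X[m][:,:2]@c; print('bar front',np.percentile(s,[0,2,50]),'expected bar centre shut',np.array([.5225,.3275])@c)
m=(d>0)&(abs(X[...,2]-.184)<.004)&(X[...,1]>.3)&(X[...,1]<.46)
s=X[m][:,:2]@c; print('front top edge',np.percentile(s,[1,50,99]))
m=(d>0)&(abs(X[...,2]-.2)<.004)&(X[...,1]>.3)&(X[...,1]<.46)
s=X[m][:,:2]@c; print('cab top edge',np.percentile(s,[0,1,50,99]))
```

```text
t 46.95 tcp [0.5122 0.3246 0.15  ] rot [180.    0.   96.3] F [-0.1  0.8  0.6] g 0.0003 q [ 14.  27. -63.  92.  25.  76. -46.]
bar front [0.503  0.5043 0.5145] expected bar centre shut 0.55529175
front top edge [0.5424 0.5611 0.5689]
cab top edge [0.5376 0.6159 0.6335 0.6591]
```

View pics/w19.png

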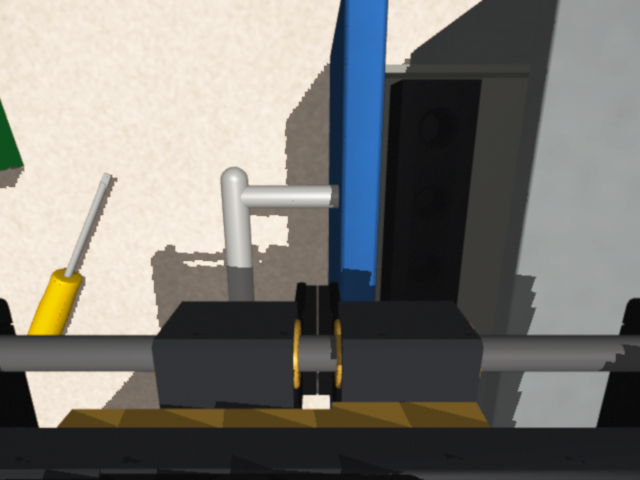

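The closed fingers have ended up between the bar (column 235) and the drawer front (column 335), and are pushing on the front face. The drawer is still about 45–55 mm open. I'll keep pushing on the front.

>>> drive_tool(moves="0 0.008 0 0 -1; 0 0.016 0 0 -1; 0 0.024 0 0 -1; 0 0.031 0 0 -1; 0 0.036 0 0 -1; 0 0.04 0 0 -1; 0 0.042 0 0 -1; 0 0.042 0 0 -1")

```text
time_s: 47.8
tool_pos: [0.5543, 0.3293, 0.1499]
tool_rot: [180.0, 0.0, 96.3]
force: [-0.3, 0.1, -0.7]
grip_width: 0.0006
```

```bash
cat >> h.py <<'E'
def drw():
    p,d,K,M=shot('wrist'); X=cloud(d,K,M); c=np.array([.9940,.1097])
    f=lambda z,a,b,q:np.round(np.percentile((X[(d>0)&(abs(X[...,2]-z)<.004)&(X[...,1]>.34)&(X[...,1]<.44)&(X[...,0]>a)&(X[...,0]<b)][:,:2]@c),q),4)
    print('bar',f(.166,.4,.54,[1,20,50]),'front',f(.184,.5,.62,[1,50,99]),'cab',f(.2,.5,.7,[0,1,5]),'tcp',np.array(get_obs()['tool_pos'][:2])@c)
E
python3 - <<'E'
from h import *
rel(); drw()
E
```

```text
t 47.8 tcp [0.5543 0.3293 0.1499] rot [180.    0.   96.3] F [-0.3  0.1 -0.7] g 0.0006 q [ 10.  31. -60.  86.  28.  78. -46.]
bar [0.5462 0.5501 0.5547] front [0.5963 0.6036 0.6112] cab [0.5799 0.6168 0.6197] tcp 0.5869610207613067
```

>>> drive_tool(moves="0 0.001 0 0 -1; 0 0.002 0 0 -1; 0 0.003 0 0 -1; 0 0.004 0 0 -1; 0 0.005 0 0 -1; 0 0.006 0 0 -1; 0 0.007 0 0 -1; 0 0.007 0 0 -1")

```text
time_s: 48.65
tool_pos: [0.5594, 0.33, 0.15]
tool_rot: [-179.9, 0.1, 96.4]
force: [-4.9, -2.7, 2.0]
grip_width: 0.0003
```

Run:
```python
from h import *
rel(); drw()
```

```text
t 48.65 tcp [0.5594 0.33   0.15  ] rot [-1.799e+02  1.000e-01  9.640e+01] F [-4.9 -2.7  2. ] g 0.0003 q [ 10.  32. -60.  85.  28.  79. -45.]
bar [0.5514 0.555  0.5593] front [0.5986 0.6087 0.6164] cab [0.5853 0.6167 0.62  ] tcp 0.5922807052829668
```

>>> drive_tool(moves="0 0.001 0 0 -1; 0 0.002 0 0 -1; 0 0.003 0 0 -1; 0 0.003 0 0 -1; 0 0.003 0 0 -1; 0 0 0 0 -1; 0 -0.01 0 0 -1; 0 -0.01 0 0 -1")

```text
time_s: 49.5
tool_pos: [0.5499, 0.3295, 0.1501]
tool_rot: [180.0, -0.0, 96.4]
force: [0.4, 0.3, 0.1]
grip_width: 0.0001
```

Run:
```python
from h import *
rel(); drw()
```

```text
t 49.5 tcp [0.5499 0.3295 0.1501] rot [180.   -0.   96.4] F [0.4 0.3 0.1] g 0.0001 q [ 11.  31. -61.  87.  27.  78. -46.]
bar [0.5512 0.5547 0.5591] front [0.6014 0.6085 0.6163] cab [0.5757 0.6167 0.6194] tcp 0.5834063323811002
```

The drawer is at its stop: the bar didn't move further and the force rose. I'll lift straight out, midway between bar and front.

>>> drive_tool(moves="0 -0.001 -0.01 0 -1; 0 -0.001 -0.02 0 -1; 0 -0.001 -0.04 0 -1; 0 -0.001 -0.07 0 -1; 0 -0.001 -0.1 0 -1; 0 -0.001 -0.14 0 -1; 0 -0.001 -0.17 0 -1; 0 -0.001 -0.17 0 -1")

```text
time_s: 50.35
tool_pos: [0.5509, 0.3311, 0.3261]
tool_rot: [179.6, -0.3, 96.3]
force: [-0.2, -0.1, 1.1]
grip_width: 0.0005
```

Run:
```python
from h import *
np.set_printoptions(precision=4,suppress=True)
rel(); drw()
a,d,K,M=shot('scene'); b,d2,K2,M2=shot('top')
for q in blocks(b,d2,K2,M2): print(np.round(q[:6],3))
s=np.vstack([cv2.resize(x,(600,360)) for x in (a[160:310,230:480,::-1],b[150:300,250:500,::-1])])[:,:]
cv2.imwrite('pics/fin.png',cv2.resize(s,(500,600)))
```

```text
t 50.35 tcp [0.5509 0.3311 0.3261] rot [179.6  -0.3  96.3] F [-0.2 -0.1  1.1] g 0.0005 q [  9.  27. -63.  71.  24.  95. -42.]
bar [0.5511 0.5542 0.5586] front [0.6016 0.6089 0.6163] cab [0.6163 0.6174 0.6221] tcp 0.5833619653933505
[  0.603  -0.082   0.066  76.357  59.676 -13.374]
[ 0.588  0.112  0.066 74.608 32.898 21.371]
[ 0.46   0.067  0.066 59.677 26.984 72.717]
[  0.426  -0.063   0.066  74.89   59.855 -20.188]
```

View pics/fin.png

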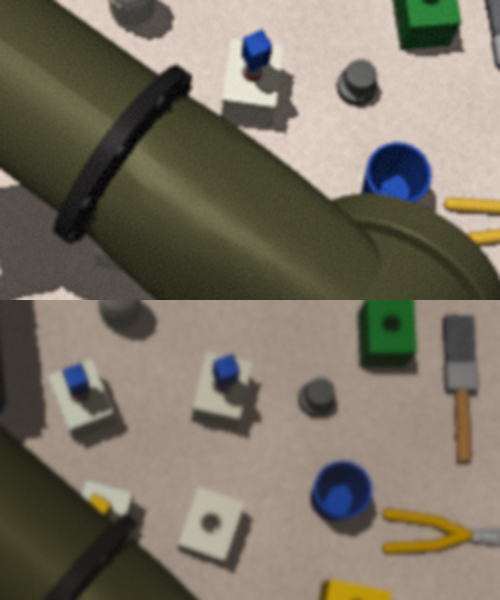

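Run:
```python
from h import *
for n in('top','scene','wrist'):
    p,d,K,M=shot(n); X=cloud(d,K,M); h=cv2.cvtColor(p,cv2.COLOR_RGB2HSV)
    for c in((.436,.074),(.593,.099),(.602,-.081)):
        m=(d>0)&(np.hypot(X[...,0]-c[0],X[...,1]-c[1])<.03)&(X[...,2]>.1)&(X[...,2]<.17)&(h[...,1]>120)
        if m.sum()>20: t=X[m]; t=t[t[:,2]>np.percentile(t[:,2],95)-.004]; print(n,c,m.sum(),np.round(t.mean(0),4))
```

```text
top (0.436, 0.074) 63 [0.4413 0.0697 0.1312]
top (0.593, 0.099) 103 [0.5921 0.0976 0.1492]
top (0.602, -0.081) 106 [ 0.6003 -0.0803  0.1495]
scene (0.602, -0.081) 194 [ 0.5983 -0.0808  0.1483]
wrist (0.593, 0.099) 132 [0.5841 0.1096 0.1394]
```

```bash
python3 -c "
from cell import *
print(sign_off())"
```

```text
the job is handed in; nothing more can be done
None
```

The job is handed in at about 50 s of robot time: all three rods stand in matching blocks and the drawer is shut. There is no verdict back.

- **Rods:** three were present, one yellow and two blue. Yellow is in the near-left block (deep hole). The blues are in the two rear blocks (shallow holes). Each one bottomed at the expected depth with its ring at the block's top face.
- **Wrong block tried:** the first blue slipped up in the grip on the edge of the near-right block. It then went in too deep, with the ring sunk in the mouth, so I regripped it and moved it to a rear block.
- **Last checks:** the handle tops measure about 0.131 m for yellow (expected 0.130) and 0.149 m for the blues (expected 0.147). The final pictures show no block or bystander tipped over, as far as the arm let me see. The yellow rod's block was knocked about 16 mm during the run, but the rod stayed seated.
- **Drawer:** it was pulled out only about 0.14 m of its 0.16 m travel. The gripper read fully closed during that pull, so the grip on the bar may not have held as meant. When shutting it, the closed fingers went past the bar and pushed on the drawer front instead. The drawer reached its stop, with the handle within about 2 mm of where it started.

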